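Lay out the ground terminal kit

ROBOT

A 6-joint arm with a two-finger parallel gripper is mounted at the origin on the work surface. World frame = base frame: x ahead of the robot, y to its left, z up, the work surface at z = 0. Lengths are in m, angles in rad, forces in N, time in s.
With the tool pointing down it reaches from about 0.3 to 0.75 m from the base axis. Payload 8.5 kg.
Tool frame: the origin (TCP) lies on the mounting face of the last link; the fingertips stand 166 mm ahead of it and the grasp point (between the pads) lies 147 mm ahead of it; z points along the fingers, y is the line along which they close (so a half turn about z gives the same grasp; the last joint's range is limited). The gripper opens to 88 mm and grips with 3 to 60 N. Pads are 18 mm wide; open, the fingers measure 123 mm over their backs; the gripper's body (75 mm by 187 mm) begins 45 mm behind the grasp point.
Start: joints at [1.067, 0.381, 1.297, -0, 1.464, -0.215], TCP at [0.157, 0.527, 0.405] pointing down, gripper open.
Joint ranges: [-3.11, 3.11], [-0.89, 2.33], [0.22, 2.48], [-1.42, 4.56], [0.17, 2.85], [-2.88, 2.88]. Speed limits (rad/s): [2.39, 2.39, 3.14, 3.14, 3.14, 3.14].

INTERFACE

Orientations are given as a rotation vector (axis times angle).
In Python, from plant import * gives the robot as it stands. The module is installed in compiled form; this text tells all that it offers.
- The arm moves only by the tool step_arm, never from a script. Its argument "deltas" is a list of rows, each an object with "xyz": the shift along the tool's x, y, z in units of 0.3 m (1.0 is 0.3 m), a list of three; "spin": the turn about the tool's z in units of 0.5 rad (1.0 is 0.5 rad); "gripper": the opening, from 0 (shut) to 1 (fully open). A call has 1 to 5 rows; each row is the pose to reach, as a shift and turn from the pose commanded when the call began, along the tool's axes at that moment; what a row does not reach only later rows make up. A row lasts 1/10 s, in which the tool goes at most 50 mm and 8.59 degrees, less where a joint would pass 70% of its speed; a pose out of reach is approached as far as the arm can. A call with a number of a shift or a turn outside -1 to 1 is refused whole. A call with a gripper value outside its range is refused whole. The fingers move at their own pace and stop on an object; "newtons" is the grip in N (left out, the last holds). Time passes only in rows, so rows that repeat a pose let the fingers close. It gives the time, the measured TCP pose, the force, the opening and the grip force at its end, in the units of the state.
- state(): the state, without advancing time (a new reading comes with each control period).
- grab_frame(name): name is "scene" or "side" or "wrist"; returns a dict with "frame" (420x560x3 uint8, blue, green, red), "intrinsics" (3x3 intrinsics, pixels), "cam_to_world" (4x4, takes a point from camera to world coordinates). Camera axes: x right, y down, z forward; pixel columns grow to the right and rows downward; lengths in m; the calibration is good to about 2 mm. A picture is of the moment at which its call begins. There is no depth.
- job_done(): hands the job in; it is judged then, once.
Trained networks look in a picture, given as the dict that the camera call returned (one of the last four; its "shot" number tells which), for a name from the list of things; names that differ only in an ending like _2 or _b are one class to them, and where a whole thing is asked for, a point or a joint stands for the part that bears it (a point fixed in the world has none). Each returns a list of dicts, best first, with "confidence" (0 to 1); they miss things now and then, are a little off and sometimes report something else, mostly with a low value. They report only what shows in the picture. A call takes as long as a camera call.
- silhouettes(label, picture): "mask" (420x560 bool, what is visible of it) and "extent" ([centre column, centre row, width, height] in pixels, round what is visible of it).
- mark_of(label, picture): "position" ([column, row] in pixels: a listed point, or the origin of a listed thing).
The state is a dict: "t": time; "qpos": joint angles; "qd": joint speeds; "effort": joint torques, N m; "ee_pos": TCP position; "ee_rot": TCP orientation; "wrist_force": force on the tool from outside, world axes, zero at the start; "ft_torque": the same for the moment, N m; "gripper_width": finger opening in m; "finger_force": force on a finger pad.
Only numpy, scipy, OpenCV 4.12 (cv2) and the standard library are available. Lean on these libraries where they do the work, as an engineer would, in place of code of your own. Each camera call takes 0.05 s, during which the arm holds its last target. There are 200 camera calls.

TASK

Lay out the parts of the desk's ground terminal: thread onto the grey ceramic insulator post, from the bottom up, the copper lug, the steel spacer and the orange collar, each fully down and flat. Lay the left-hand blue bracket in the beige tub's left compartment (as the robot faces it) and the right-hand one in the right, flat on the floor, boss up; a bracket is left-handed if, with its boss up and nearest you, the ear at the far end points left. Leave the orange disks and the disk notcher where they are.

Things in the scene. Friction and masses are not known exactly. Their poses are not given: they have to be found in the camera images.
- lug: Copper ground lug lying flat: a ring 38 mm outside diameter, 22 mm hole, 10 mm high, with a tongue 14 wide and 6 thick that reaches 45 mm from the ring's centre along own +x. About 85 g; grip it across the ring along its own y, the tongue clear of the fingers. Origin: centre of the ring's underside; z up.
- spacer: Bare steel spacer ring, 40 mm outside diameter, 22 mm hole, 12 mm high, lying flat, about 80 g. Origin: centre of its underside; z up.
- collar: Orange plastic collar (thick ring), 46 mm outside diameter, 22 mm hole, 16 mm high, lying flat, about 30 g. Origin: centre of its underside; z up.
- bracket_a: LEFT-hand bracket. Blue steel L-shaped casting lying flat: arm 64 (own x) x 18 x 12 mm high, a 20 x 22 mm ear, 12 high, out sideways at the +x end, a brass boss 14 across and 6 high on top at the -x end. 150 g; grip across mid-arm. Origin: centre of the arm's underside; z up. Its ear points to own +y, out to 31 mm from the arm's centre line.
- bracket_b: RIGHT-hand bracket, mirror image of the left one. Blue steel L-shaped casting lying flat: arm 64 (own x) x 18 x 12 mm high, a 20 x 22 mm ear, 12 high, out sideways at the +x end, a brass boss 14 across and 6 high on top at the -x end. 150 g; grip across mid-arm. Origin: centre of the arm's underside; z up. Its ear points to own -y, out to 31 mm from the arm's centre line.
- post: Grey ceramic insulator post, fixed, upright: steel foot 68 mm across, ribbed body 58 mm across up to a flat shoulder (54 mm across) 30 mm above the desk, then a neck 16 mm in diameter whose last 8 mm taper to 8 mm, tip at 78 mm. Origin: centre of its underside, on the desk; z up. The bottom ring rests on the shoulder.
- tub: Beige open disk index tub, fixed, 150 (own x) x 250 (own y) x 50 mm high, walls and floor 4 mm, parted by a sliding divider into a left (own +y) and right (own -y) compartment. Turned by at most 0.2 rad, so own +y is to the robot's left. A steel slide rail runs outside the far wall, out to 90 mm from the centre. Origin: centre of its underside, on the desk; z up.
- divider_mid (a point): The tub's darker beige sliding divider: a 4 mm thick wall across the tub, top 49 mm above the desk, with a clip on the rail (top 57 mm). It starts up to 20 mm either side of the tub's middle and slides along the tub's y if pushed with over 2 N. This point: middle of its foot, at the tub floor (4 mm above the desk); axes as the tub's.
- disks: Bystander: a loose pile of three orange 5.25-inch disks, 133 mm square, about 6 mm high in all, to the left. Origin: centre of the underside.
- notcher: Bystander: loose dark steel hand notcher for disks, 120 x 30 x 45 mm, to the right. Origin: centre of its underside.

How it is judged:
At the end, for the whole second after the job is handed in: On the post from the bottom: lug, spacer, collar, each within 6 mm of its axis, 3 mm of seated height and 0.12 rad of level. Left-hand bracket left of the divider, right-hand one right of it, inside the tub on its floor (within about 3 mm), boss up, level within 0.12 rad. All at rest (horizontal distance between each of lug, spacer, collar and post below 0.006 m and z of lug in the frame of post between 0.027 and 0.033 m and angle between each of lug, spacer, collar, bracket_a, bracket_b's own z axis and vertical below 0.12 rad and z of spacer in the frame of post between 0.037 and 0.043 m and z of collar in the frame of post between 0.049 and 0.055 m and z of bracket_a in the frame of tub between 0.001 and 0.008 m and x of bracket_a in the frame of tub between -0.071 and 0.071 m and y of bracket_a in the frame of divider_mid above 0.005 m and y of bracket_a in the frame of tub below 0.121 m and z of bracket_b in the frame of tub between 0.001 and 0.008 m and x of bracket_b in the frame of tub between -0.071 and 0.071 m and y of bracket_b in the frame of divider_mid below -0.005 m and y of bracket_b in the frame of tub above -0.121 m and linear speed of each of lug, spacer, collar, bracket_a, bracket_b below 0.02 m/s and angular speed of each of lug, spacer, collar, bracket_a, bracket_b below 0.2 rad/s); the robot touches nothing.
It fails at once if the disks were moved more than 15 mm (distance of disks from where it was at the start of the episode above 0.015 m).
It fails at once if the notcher was moved more than 15 mm (distance of notcher from where it was at the start of the episode above 0.015 m).
It also fails if it takes over 122 s, if anything falls off the work surface, if the arm or the gripper's body presses on something with over 40 N, if the wrist force passes 120 N, or if a joint passes its speed limit or range.

## Working session

There is one attempt and no reset: what is moved stays moved. The work goes in short steps, Python scripts to look and compute and a tool call to move; the robot and the scene stay as the last step left them, time stands still between calls to the robot, and variables do not carry over. Pictures are saved under pics/ and viewed, at most 14 in all, crops included, and the job is handed in when it is done.

Besides the shell and the picture viewer there is one more tool, called after "Call:" as name([rows], argument=value, ...), one row to a line, values as JSON. step_arm: Moves the arm, as the interface text tells. Shifts and turns lie within -1 to 1; 1 stands for 0.3 m of shift or 0.5 rad of turn. Its arguments: {"type":"object","properties":{"deltas":{"type":"array","items":{"type":"object","properties":{"xyz":{"type":"array","items":{"type":"number"}},"spin":{"type":"number"},"gripper":{"type":"number"}}}},"newtons":{"type":"number"}},"required":["deltas"]}

```bash
mkdir -p pics; python3 - <<'E'
from plant import *
import cv2, numpy as np
s=state(); print(s['t'],s['ee_pos'],s['ee_rot'],s['gripper_width'])
for n in ['scene','side']:
    p=grab_frame(n); cv2.imwrite(f'pics/{n}0.png',p['frame'])
    K=np.array(p['intrinsics']);T=np.array(p['cam_to_world']); print(n,K.tolist(),T.round(3).tolist())
    for l in ['lug','spacer','collar','bracket_a','post','tub','divider_mid','disks','notcher']:
        for m in mark_of(l,p)[:3]:
            uv=m['position']; d=T[:3,:3]@np.linalg.inv(K)@[uv[0],uv[1],1]; z={'lug':0,'divider_mid':.004}.get(l,0)
            X=T[:3,3]+d*(z-T[2,3])/d[2]
            print(l,np.round(uv,1),round(m['confidence'],2),X.round(4))
E
```

```text
0.0 [0.15662096 0.52718647 0.40416285] [-4.52040675e-01 -3.10835758e+00  2.02340100e-03] 0.08787243762477051
scene [[465.5945610637445, 0.0, 285.84171029977364], [0.0, 465.5945610637445, 203.7142163615211], [0.0, 0.0, 1.0]] [[-0.831, 0.342, -0.44, 1.046], [0.557, 0.481, -0.678, 0.807], [-0.02, -0.808, -0.589, 0.725], [0.0, 0.0, 0.0, 1.0]]
lug [380.6 255. ] 0.64 [0.4398 0.2634 0.    ]
lug [169.5 147.8] 0.4 [ 0.64   -0.4938  0.    ]
spacer [168.4 151.2] 0.74 [ 0.6514 -0.4751  0.    ]
spacer [313.  204.5] 0.52 [0.4493 0.0176 0.    ]
spacer [216.7 190.4] 0.4 [ 0.6267 -0.1893  0.    ]
collar [262.1 159.4] 0.62 [ 0.4372 -0.2586  0.    ]
bracket_a [349.5 226. ] 0.74 [0.4294 0.1418 0.    ]
bracket_a [282.2 175.4] 0.47 [ 0.4371 -0.1478  0.    ]
bracket_a [381.8 254.7] 0.24 [0.4368 0.2642 0.    ]
post [295.1 274.9] 0.66 [0.6358 0.2039 0.    ]
tub [219.4 194. ] 0.67 [ 0.6286 -0.1694  0.    ]
tub [217.5 191.4] 0.32 [ 0.6271 -0.1837  0.    ]
divider_mid [217.8 188.9] 0.58 [ 0.6231 -0.1886  0.004 ]
disks [391.2 356.6] 0.88 [0.6114 0.4743 0.    ]
notcher [173. 150.] 0.91 [ 0.6365 -0.4737  0.    ]
s
[... 248 characters left out ...]
 0.58 [0.4412 0.2691 0.    ]
spacer [251.2 243.2] 0.72 [0.4396 0.0099 0.    ]
spacer [212.7 195.6] 0.37 [ 0.4383  0.2515 -0.    ]
collar [301.9 318.9] 0.84 [ 0.4203 -0.2677  0.    ]
bracket_a [225.3 215.6] 0.72 [0.43   0.1488 0.    ]
bracket_a [347.3 259. ] 0.69 [ 0.6252 -0.1784  0.    ]
bracket_a [278.4 276.8] 0.56 [ 0.4403 -0.1309  0.    ]
post [279.  182.3] 0.86 [0.6448 0.1952 0.    ]
tub [345.9 258.1] 0.83 [ 0.6241 -0.1739  0.    ]
divider_mid [345.4 259.2] 0.86 [ 0.6181 -0.1789  0.004 ]
disks [229.  145.4] 0.68 [0.6064 0.4696 0.    ]
notcher [212.6 194.7] 0.74 [0.4399 0.2556 0.    ]
notcher [442.8 346.9] 0.66 [ 0.6416 -0.4954  0.    ]
notcher [343.7 259.7] 0.44 [ 0.6157 -0.1752  0.    ]
```

View pics/scene0.png

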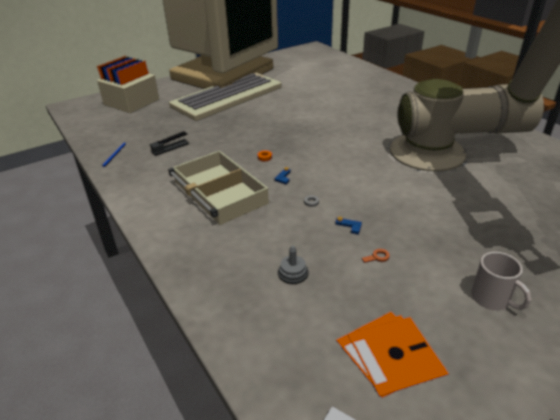

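View pics/side0.png

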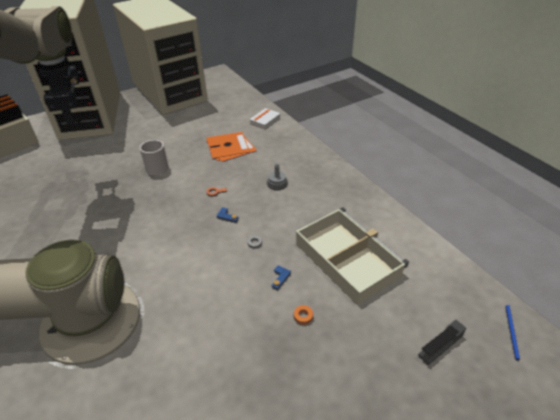

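The two views agree. In the scene view the lug is at (380,255) with its tongue toward +x, the brackets at (349,225) and (284,176), the spacer at (312,201), the collar at (264,156), the post at (293,268) and the tub at (218,188). I'll move the arm over the row for a close look.

Call:
step_arm([
  {"xyz": [-0.61,-0.39,0],"spin": 0,"gripper": 1},
  {"xyz": [-0.61,-0.39,0],"spin": 0,"gripper": 1},
  {"xyz": [-0.61,-0.39,0],"spin": 0,"gripper": 1},
  {"xyz": [-0.61,-0.39,0],"spin": 0,"gripper": 1},
  {"xyz": [-0.61,-0.39,0],"spin": 0,"gripper": 1},
])

```text
t: 1.5
ee_pos: [0.3007, 0.3604, 0.4049]
ee_rot: [0.457, 3.107, -0.0]
wrist_force: [-1.3, 1.2, 0.0]
gripper_width: 0.0879
finger_force: 0.0
```

Call:
step_arm([
  {"xyz": [-0.5,-0.3,0],"spin": -0.577,"gripper": 1},
  {"xyz": [-0.5,-0.3,0],"spin": -0.577,"gripper": 1},
  {"xyz": [-0.5,-0.3,0],"spin": -0.577,"gripper": 1},
  {"xyz": [-0.5,-0.3,0],"spin": -0.577,"gripper": 1},
  {"xyz": [-0.5,-0.3,0],"spin": -0.577,"gripper": 1},
])

```text
t: 2.0
ee_pos: [0.4195, 0.2311, 0.4046]
ee_rot: [0.008, 3.141, -0.001]
wrist_force: [0.1, 0.2, -0.2]
gripper_width: 0.0879
finger_force: 0.0
```

```bash
cat > h.py <<'E'
from plant import *
import cv2, numpy as np
from scipy.spatial.transform import Rotation as Rn
def shot(n):
    p=grab_frame(n); p['K']=np.array(p['intrinsics']); p['T']=np.array(p['cam_to_world']); return p
def ray(p,uv,z):
    d=p['T'][:3,:3]@np.linalg.inv(p['K'])@[uv[0],uv[1],1]
    return p['T'][:3,3]+d*(z-p['T'][2,3])/d[2]
def proj(p,X):
    T=np.linalg.inv(p['T']); c=T[:3,:3]@np.asarray(X)+T[:3,3]; q=p['K']@c; return q[:2]/q[2]
def pose():
    s=state(); R=Rn.from_rotvec(s['ee_rot']).as_matrix(); return np.array(s['ee_pos']),R,np.arctan2(R[1,1],R[0,1]),s
def go(x,y,z,yaw=None):
    "units for a move of the TCP to x,y,z and tool-y heading yaw"
    P,R,w,s=pose(); d=R.T@(np.array([x,y,z])-P)/.3
    sp=0 if yaw is None else -((yaw-w+np.pi/2)%np.pi-np.pi/2)/.5
    print('t',round(s['t'],2),'at',P.round(4),'yaw',round(w,4),'units',d.round(3),'spin',round(sp,3),'q',np.round(s['qpos'],2))
E
python3 - <<'E'
from h import *
go(.44,.2,.40,np.pi/2)
p=shot('wrist'); cv2.imwrite('pics/w1.png',p['frame']); print(p['T'].round(3).tolist(),p['K'][0].round(1))
for l in ['lug','spacer','collar','bracket_a','post','tub','divider_mid']:
    for m in mark_of(l,p)[:2]: print(l,np.round(m['position']),round(m['confidence'],2),ray(p,m['position'],0).round(4))
E
```

```text
t 2.0 at [0.4195 0.2311 0.4046] yaw 1.5655 units [-0.069 -0.103  0.015] spin -0.011 q [ 0.26  0.26  1.49 -0.    1.4  -1.31]
[[0.007, 0.946, 0.324, 0.334], [1.0, -0.006, -0.004, 0.231], [-0.001, 0.324, -0.946, 0.384], [0.0, 0.0, 0.0, 1.0]] [345.8   0.  281.3]
spacer [ 88. 197.] 0.85 [0.4467 0.0058 0.    ]
bracket_a [199. 182.] 0.81 [0.4291 0.1353 0.    ]
post [257. 328.] 0.66 [0.6283 0.1963 0.    ]
```

View pics/w1.png

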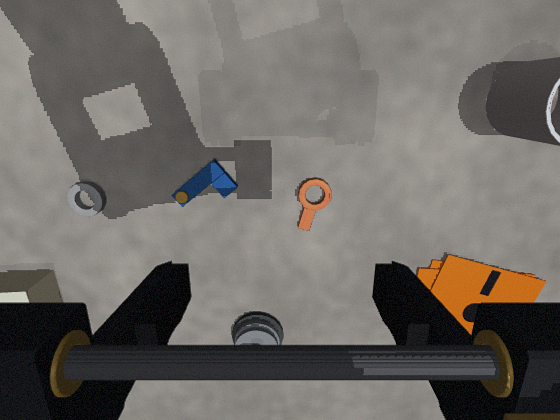

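The wrist view shows the lug ring at (315,193) with its tongue down-left, and the spacer at (87,197). A bracket lies with its boss at (181,197) and its ear to the right of the arm, so it is right-handed. The post is at (257,328), and up in the image is toward the base. I'll look over the post next, then the tub.

Call:
step_arm([
  {"xyz": [-0.37,-0.07,0],"spin": -0.011,"gripper": 1},
  {"xyz": [-0.37,-0.07,0],"spin": -0.011,"gripper": 1},
  {"xyz": [-0.37,-0.07,0],"spin": -0.011,"gripper": 1},
  {"xyz": [-0.37,-0.07,0],"spin": -0.011,"gripper": 1},
])

```text
t: 2.8
ee_pos: [0.5291, 0.2128, 0.4039]
ee_rot: [0.007, -3.141, 0.0]
wrist_force: [-0.8, 0.4, -1.2]
gripper_width: 0.0878
finger_force: 0.0
```

```bash
cat >> h.py <<'E'
import pickle
def keep(p,n): pickle.dump({k:p[k] for k in('frame','K','T')},open(n+'.pkl','wb')); cv2.imwrite(f'pics/{n}.png',p['frame'])
E
python3 - <<'E'
from h import *
p=shot('wrist'); keep(p,'w2')
P,R,w,s=pose(); print(P,w)
for l in ['lug','spacer','bracket_a','post','tub']:
    for m in mark_of(l,p)[:1]: print(l,np.round(m['position']),round(m['confidence'],2),ray(p,m['position'],0).round(4))
E
```

```text
[0.52783174 0.2132153  0.40421484] 1.5761236559964804
lug [333.  91.] 0.76 [0.4412 0.2657 0.    ]
spacer [86. 96.] 0.93 [0.447 0.006 0.   ]
bracket_a [337.  90.] 0.38 [0.4403 0.2699 0.    ]
post [269. 259.] 0.94 [0.6367 0.1966 0.    ]
```

Call:
step_arm([
  {"xyz": [0,-0.6,0],"spin": 0,"gripper": 1},
  {"xyz": [0,-0.6,0],"spin": 0,"gripper": 1},
  {"xyz": [0,-0.6,0],"spin": 0,"gripper": 1},
  {"xyz": [0,-0.6,0],"spin": 0,"gripper": 1},
  {"xyz": [0,-0.6,0],"spin": 0,"gripper": 1},
])

```text
t: 3.6
ee_pos: [0.5284, 0.0303, 0.4051]
ee_rot: [-0.002, 3.141, -0.001]
wrist_force: [0.2, 0.2, -1.1]
gripper_width: 0.0882
finger_force: 0.0
```

Call:
step_arm([
  {"xyz": [0,-0.6,0],"spin": 0,"gripper": 1},
  {"xyz": [0,-0.6,0],"spin": 0,"gripper": 1},
  {"xyz": [0,-0.6,0],"spin": 0,"gripper": 1},
  {"xyz": [0,-0.6,0],"spin": 0,"gripper": 1},
  {"xyz": [0,-0.6,0],"spin": 0,"gripper": 1},
])

```text
t: 4.1
ee_pos: [0.5297, -0.1491, 0.4046]
ee_rot: [-0.003, 3.141, -0.001]
wrist_force: [0.3, 0.8, 0.1]
gripper_width: 0.0883
finger_force: 0.0
```

```bash
python3 - <<'E'
from h import *
p=shot('wrist'); keep(p,'w3')
P,R,w,s=pose(); print(P,w)
for l in ['collar','bracket_a','tub','divider_mid','notcher']:
    for m in mark_of(l,p)[:2]: print(l,np.round(m['position']),round(m['confidence'],2),ray(p,m['position'],0).round(4))
a=pickle.load(open('w2.pkl','rb'))['frame']
cv2.imwrite('pics/w23.png',cv2.resize(np.vstack([a[:330],p['frame'][:330]]),None,fx=.9,fy=.9))
E
```

```text
[ 0.52965751 -0.14734619  0.40470301] 1.5743343567924406
collar [174.  74.] 0.95 [ 0.4251 -0.2614  0.    ]
bracket_a [290.  90.] 0.85 [ 0.4405 -0.1415  0.    ]
bracket_a [557.  77.] 0.63 [0.4279 0.135  0.    ]
tub [260. 248.] 0.83 [ 0.622  -0.1757  0.    ]
divider_mid [261. 248.] 0.96 [ 0.6227 -0.1751 -0.    ]
divider_mid [554.  76.] 0.35 [0.4274 0.132  0.    ]
notcher [  8. 258.] 0.62 [ 0.6371 -0.4869  0.    ]
```

View pics/w23.png

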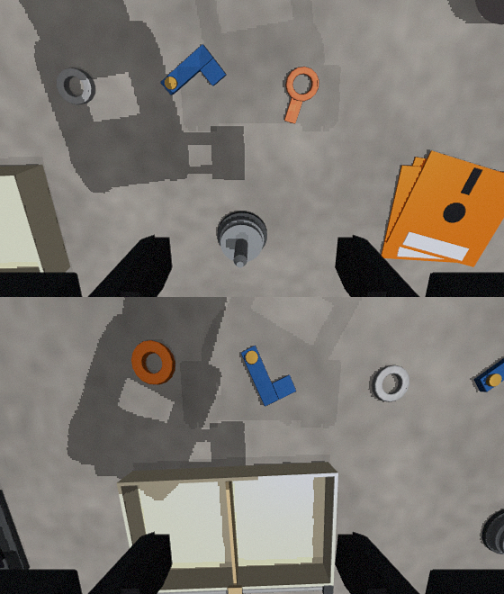

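The upper half (w2) shows the right-hand bracket, the lug and the post at (269,259). The lower half (w3) shows the collar at (152,362) in the composite. The other bracket's boss is at (251,356) and its ear points to the left of its arm, so it is left-handed. The tub's divider is at (232,530). Now model fits.

```bash
cat >> h.py <<'E'
from scipy.optimize import minimize
c=np.linspace(0,2*np.pi,40,endpoint=False)
def cyl(r,z0,z1,x=0,y=0): return [(x+r*np.cos(a),y+r*np.sin(a),z) for a in c for z in(z0,z1)]
def box(x0,x1,y0,y1,z0,z1): return [(x,y,z) for x in(x0,x1) for y in(y0,y1) for z in(z0,z1)]
SH={'lug':[cyl(.019,0,.010),box(.011,.045,-.007,.007,0,.006)],'spacer':[cyl(.020,0,.012)],'collar':[cyl(.023,0,.016)],
 'bracket_a':[box(-.032,.032,-.009,.009,0,.012),box(.012,.032,.009,.031,0,.012),cyl(.007,.012,.018,-.025)],
 'bracket_b':[box(-.032,.032,-.009,.009,0,.012),box(.012,.032,-.031,-.009,0,.012),cyl(.007,.012,.018,-.025)],
 'post':[cyl(.034,0,.004),cyl(.029,.004,.028),cyl(.027,.028,.030),cyl(.008,.03,.070),cyl(.006,.07,.074),cyl(.004,.074,.078)]}
def render(p,n,v,z=0,S=8):
    m=np.zeros(p['frame'].shape[:2],np.uint8); R=Rn.from_euler('z',v[2]).as_matrix()
    for part in SH[n]:
        q=[proj(p,R@np.array(X)+[v[0],v[1],z]) for X in part]
        h=cv2.convexHull(np.round(np.array(q)*S).astype(np.int32)).astype(np.int32)
        cv2.fillConvexPoly(m,h,1,shift=3)
    return m
def cmask(p,n,xy,rad=.055):
    f=p['frame'].astype(int); m=(abs(f[...,2]-f[...,0])>35).astype(np.uint8)
    w=np.zeros_like(m); a=proj(p,[*xy,0]); r=np.linalg.norm(proj(p,[xy[0],xy[1]+rad,0])-a)
    cv2.circle(w,tuple(int(k) for k in a),int(r),1,-1); m&=w
    k,l,st,_=cv2.connectedComponentsWithStats(m); 
    b=1+np.argmax(st[1:,4]); return fillh((l==b).astype(np.uint8))
def fillh(m):
    cs,_=cv2.findContours(m.astype(np.uint8),cv2.RETR_EXTERNAL,cv2.CHAIN_APPROX_NONE); o=np.zeros(m.shape,np.uint8)
    cv2.drawContours(o,[max(cs,key=cv2.contourArea)],-1,1,-1); return o
def fit(p,n,m,xy,yaws=(0,),z=0,clip=None):
    b=None; g=lambda a:cv2.GaussianBlur(a.astype(np.float32),(0,0),1.2)
    M=g(m); ok=1 if clip is None else clip
    ys=len(yaws)>1
    f=lambda v:float((ok*(g(render(p,n,[v[0]/100,v[1]/100,v[2] if ys else 0],z))-M)**2).sum())
    for y in yaws:
        x0=[xy[0]*100,xy[1]*100,y]
        r=minimize(f,x0,method='Nelder-Mead',options=dict(initial_simplex=[x0,[x0[0]+1,x0[1],y],[x0[0],x0[1]+1,y],[x0[0],x0[1],y+.4]],xatol=.003,fatol=.05))
        if b is None or r.fun<b.fun: b=r
    v=b.x/[100,100,1]; print(n,v.round(4),'cost',round(b.fun,1),'area',int(m.sum())); return v
E
python3 - <<'E'
from h import *
Y=np.linspace(-2.6,3.14,6)
w2=pickle.load(open('w2.pkl','rb')); w3=pickle.load(open('w3.pkl','rb'))
for p,n,xy in [(w2,'lug',(.441,.266)),(w2,'bracket_b',(.43,.137)),(w3,'bracket_a',(.441,-.141)),(w3,'collar',(.43,-.26))]:
    fit(p,n,cmask(p,n,xy),xy,Y if n!='collar' else (0,))
p=shot('wrist'); s=silhouettes('spacer',p)[0]; print(s['extent'],s['confidence']); fit(p,'spacer',fillh(s['mask']),(.447,.006))
for n in['scene','side']:
    p=shot(n)
    for l,xy in [('spacer',(.447,.006)),('post',(.637,.197))]:
        for s in silhouettes(l,p)[:3]:
            e=s['extent']
            if np.linalg.norm(np.array(e[:2])-proj(p,[*xy,.01]))<25: print(n,l,s['confidence']); fit(p,l,fillh(s['mask']),xy)
    for l,xy in [('lug',(.441,.266)),('collar',(.43,-.26)),('bracket_a',(.441,-.141)),('bracket_b',(.43,.137))]: fit(p,l,cmask(p,l,xy),xy,Y)
E
```

```text
lug [ 0.4427  0.2672 -0.2709] cost 31.9 area 1459
bracket_b [ 0.4285  0.1361 -4.0431] cost 46.9 area 1685
bracket_a [ 0.4393 -0.1431  0.4417] cost 18.5 area 1591
collar [ 0.4251 -0.2628  0.3827] cost 49.1 area 1871
[431.4, 97.9, 37.9, 43.4] 0.83
spacer [0.4471 0.0064 0.4191] cost 72.7 area 1274
scene post 0.64
post [0.6373 0.1942 0.0311] cost 7.4 area 797
lug [ 0.4416  0.2649 -0.2252] cost 4.5 area 273
collar [ 0.426  -0.2641 -1.8627] cost 3.4 area 156
bracket_a [ 0.4423 -0.1445  0.6541] cost 47.0 area 109
bracket_b [0.4285 0.1353 2.2677] cost 61.8 area 173
side post 0.54
post [0.637  0.1969 0.052 ] cost 9.8 area 355
lug [ 0.4419  0.2685 -0.0275] cost 17.9 area 118
collar [ 0.4271 -0.2621 -0.8151] cost 4.7 area 328
bracket_a [ 0.4412 -0.1409  0.4453] cost 40.4 area 185
bracket_b [0.4316 0.1413 2.2569] cost 47.3 area 122
```

Fits agree across the cameras to about 2 mm. I'll start with bracket_a, the left-hand one near the tub.

```bash
python3 - <<'E'
from h import *
p=pickle.load(open('w3.pkl','rb'))
for uv in[(133,203),(374,194)]: print('rim',ray(p,uv,.05).round(4))
for uv in[(258,206),(261,315)]: print('div',ray(p,uv,.049).round(4))
go(.4366,-.1444,.26,2.013)
E
```

```text
rim [ 0.5496 -0.3007  0.05  ]
rim [ 0.5399 -0.0573  0.05  ]
div [ 0.553  -0.1741  0.049 ]
div [ 0.6839 -0.1735  0.049 ]
t 4.8 at [ 0.5298 -0.147   0.4048] yaw 1.5761 units [0.311 0.01  0.483] spin -0.874 q [-0.49  0.38  1.3   0.    1.46 -2.06]
```

Call:
step_arm([
  {"xyz": [0.311,0.01,0.483],"spin": -0.874,"gripper": 1},
  {"xyz": [0.311,0.01,0.483],"spin": -0.874,"gripper": 1},
  {"xyz": [0.311,0.01,0.483],"spin": -0.874,"gripper": 1},
  {"xyz": [0.311,0.01,0.483],"spin": -0.874,"gripper": 1},
  {"xyz": [0.311,0.01,0.483],"spin": -0.874,"gripper": 1},
])

```text
t: 5.3
ee_pos: [0.4351, -0.1443, 0.2581]
ee_rot: [0.686, -3.062, -0.006]
wrist_force: [0.1, -0.6, 1.5]
gripper_width: 0.0879
finger_force: 0.0
```

```bash
python3 - <<'E'
from h import *
go(.4366,-.1444,.169,2.013)
p=shot('wrist'); keep(p,'w4'); fit(p,'bracket_a',cmask(p,'a',(.44,-.143)),(.44,-.143),(.44,.45))
print(proj(p,[.4366,-.1444,.0]))
E
```

```text
t 5.3 at [ 0.4351 -0.1443  0.2581] yaw 2.0116 units [-0.005 -0.004  0.297] spin -0.003 q [-0.58  0.4   1.76 -0.    0.98 -2.59]
bracket_a [ 0.4392 -0.1433  0.4312] cost 85.1 area 3072
[279.51316179 219.84400113]
```

View pics/w4.png

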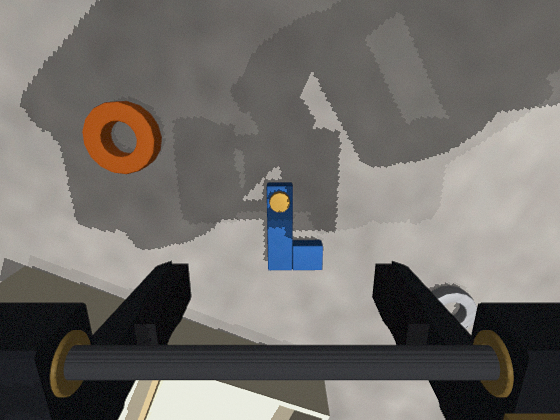

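The left bracket is centred between the fingers: boss at (279,203), arm along column 280, ear to the right at (307,255). I'll descend and grip.

Call:
step_arm([
  {"xyz": [-0.005,-0.004,0.15],"spin": 0,"gripper": 1},
  {"xyz": [-0.005,-0.004,0.297],"spin": 0,"gripper": 1},
  {"xyz": [-0.005,-0.004,0.297],"spin": 0,"gripper": 1},
  {"xyz": [-0.005,-0.004,0.297],"spin": 0,"gripper": 1},
  {"xyz": [-0.005,-0.004,0.297],"spin": 0,"gripper": 0.5},
], newtons=30)

```text
t: 5.85
ee_pos: [0.4392, -0.1453, 0.1719]
ee_rot: [-0.689, 3.063, -0.003]
wrist_force: [-0.1, 0.3, -0.1]
gripper_width: 0.082
finger_force: 0.0
```

Call:
step_arm([
  {"xyz": [0,0,0],"spin": 0,"gripper": 0},
  {"xyz": [0,0,0],"spin": 0,"gripper": 0},
  {"xyz": [0,0,0],"spin": 0,"gripper": 0},
  {"xyz": [0,0,0],"spin": 0,"gripper": 0},
  {"xyz": [0,0,0],"spin": 0,"gripper": 0},
])

```text
t: 6.35
ee_pos: [0.4383, -0.145, 0.1708]
ee_rot: [-0.689, 3.065, -0.0]
wrist_force: [0.0, -0.6, -0.9]
gripper_width: 0.0425
finger_force: 0.0
```

Call:
step_arm([
  {"xyz": [0,0,0],"spin": 0,"gripper": 0},
  {"xyz": [0,0,0],"spin": 0,"gripper": 0},
  {"xyz": [0,0,0],"spin": 0,"gripper": 0},
])

```text
t: 6.65
ee_pos: [0.4383, -0.145, 0.1707]
ee_rot: [0.689, -3.065, -0.0]
wrist_force: [0.3, 0.2, 0.3]
gripper_width: 0.0184
finger_force: 0.4
```

Call:
step_arm([
  {"xyz": [0,0,0],"spin": 0,"gripper": 0},
  {"xyz": [0,0,-0.25],"spin": 0,"gripper": 0},
  {"xyz": [0,0,-0.5],"spin": 0,"gripper": 0},
  {"xyz": [0,0,-0.5],"spin": 0,"gripper": 0},
  {"xyz": [0,0,-0.5],"spin": 0,"gripper": 0},
])

```text
t: 7.15
ee_pos: [0.4388, -0.1452, 0.3261]
ee_rot: [-0.688, 3.057, -0.013]
wrist_force: [-0.7, -0.6, -3.7]
gripper_width: 0.0173
finger_force: 30.0
```

```bash
python3 - <<'E'
from h import *
s=state(); print(s['gripper_width'],s['finger_force'],s['wrist_force'])
go(.617,-.115,.30,1.61)
E
```

```text
0.017345222320155184 29.983649253845215 [-0.65182246 -0.58318368 -3.69285659]
t 7.15 at [ 0.4388 -0.1452  0.3261] yaw 2.0133 units [-0.579 -0.163  0.092] spin 0.807 q [-0.58  0.31  1.66 -0.    1.16 -2.59]
```

Call:
step_arm([
  {"xyz": [-0.579,-0.163,0.09],"spin": 0.807,"gripper": 0},
  {"xyz": [-0.579,-0.163,0.09],"spin": 0.807,"gripper": 0},
  {"xyz": [-0.579,-0.163,0.09],"spin": 0.807,"gripper": 0},
  {"xyz": [-0.579,-0.163,0.09],"spin": 0.807,"gripper": 0},
  {"xyz": [-0.579,-0.163,0.09],"spin": 0.807,"gripper": 0},
])

```text
t: 7.65
ee_pos: [0.6186, -0.1139, 0.2906]
ee_rot: [0.064, -3.139, -0.002]
wrist_force: [-0.4, 0.3, -1.3]
gripper_width: 0.0174
finger_force: 30.0
```

```bash
python3 - <<'E'
from h import *
go(.617,-.115,.180,1.61)
a=shot('scene');b=shot('side'); print(state()['gripper_width'])
A=a['frame'][100:260,130:330]; B=b['frame'][170:330,260:460]
cv2.imwrite('pics/p1.png',cv2.resize(np.hstack([A,B]),None,fx=2,fy=2))
for q in(a,b): print(proj(q,[.62,-.175,.049]).round())
E
```

```text
t 7.65 at [ 0.6186 -0.1139  0.2906] yaw 1.6115 units [ 0.005 -0.004  0.369] spin 0.003 q [-0.37  0.61  1.23  0.    1.3  -1.98]
0.017313729499740135
[219. 177.]
[347. 246.]
```

View pics/p1.png

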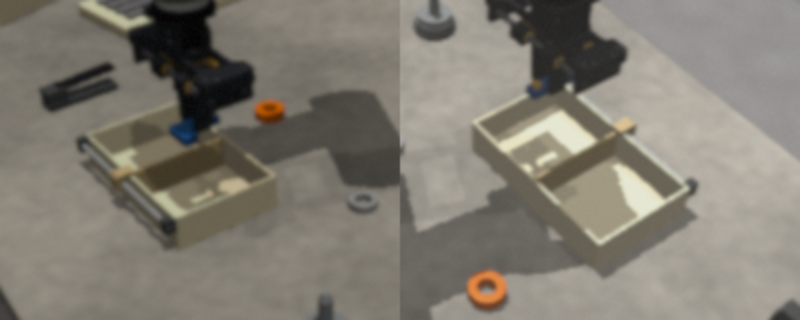

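The bracket is held above the left compartment; the divider projects to (178,154) in the crop, as predicted. I'll lower it.

Call:
step_arm([
  {"xyz": [0.005,-0.004,0.15],"spin": 0,"gripper": 0},
  {"xyz": [0.005,-0.004,0.3],"spin": 0,"gripper": 0},
  {"xyz": [0.005,-0.004,0.37],"spin": 0,"gripper": 0},
  {"xyz": [0.005,-0.004,0.37],"spin": 0,"gripper": 0},
  {"xyz": [0.005,-0.004,0.38],"spin": 0,"gripper": 0},
])

```text
t: 8.25
ee_pos: [0.6145, -0.1166, 0.181]
ee_rot: [-0.06, 3.14, -0.001]
wrist_force: [0.9, 0.5, -1.0]
gripper_width: 0.0175
finger_force: 30.0
```

Call:
step_arm([
  {"xyz": [0,0,0.007],"spin": 0,"gripper": 0},
  {"xyz": [0,0,0.007],"spin": 0,"gripper": 0},
  {"xyz": [0,0,0.007],"spin": 0,"gripper": 0},
])

```text
t: 8.55
ee_pos: [0.6148, -0.1162, 0.1786]
ee_rot: [-0.061, 3.14, -0.001]
wrist_force: [0.1, 0.4, -1.7]
gripper_width: 0.0176
finger_force: 30.0
```

Call:
step_arm([
  {"xyz": [0,0,0.006],"spin": 0,"gripper": 0},
  {"xyz": [0,0,0.012],"spin": 0,"gripper": 0},
  {"xyz": [0,0,0.012],"spin": 0,"gripper": 0},
])

```text
t: 8.85
ee_pos: [0.6148, -0.1161, 0.1747]
ee_rot: [-0.061, 3.14, -0.001]
wrist_force: [-2.0, 0.7, 4.7]
gripper_width: 0.0176
finger_force: 30.0
```

Call:
step_arm([
  {"xyz": [0,0,0],"spin": 0,"gripper": 0.45},
  {"xyz": [0,0,0],"spin": 0,"gripper": 0.45},
  {"xyz": [0,0,0],"spin": 0,"gripper": 0.45},
  {"xyz": [0,0,0],"spin": 0,"gripper": 0.45},
])

```text
t: 9.25
ee_pos: [0.6148, -0.1161, 0.174]
ee_rot: [0.061, -3.141, -0.0]
wrist_force: [0.1, 0.1, 0.1]
gripper_width: 0.0395
finger_force: 0.0
```

Call:
step_arm([
  {"xyz": [0,0,-0.2],"spin": 0,"gripper": 0.45},
  {"xyz": [0,0,-0.45],"spin": 0,"gripper": 0.45},
  {"xyz": [0,0,-0.5],"spin": 0,"gripper": 1},
  {"xyz": [0,0,-0.5],"spin": 0,"gripper": 1},
  {"xyz": [0,0,-0.5],"spin": 0,"gripper": 1},
])

```text
t: 9.75
ee_pos: [0.6146, -0.116, 0.3247]
ee_rot: [-0.061, 3.139, -0.001]
wrist_force: [-0.0, 0.0, -1.4]
gripper_width: 0.0617
finger_force: 0.0
```

```bash
python3 - <<'E'
from h import *
# bracket_b grip: own x -3 mm
y=2.25; go(.429-.003*np.cos(y),.1365-.003*np.sin(y),.30,y-np.pi/2)
b=shot('side'); cv2.imwrite('pics/p2.png',cv2.resize(b['frame'][170:330,260:460],None,fx=3,fy=3))
fit(b,'bracket_a',cmask(b,'a',(.62,-.115),.05),(.62,-.115),(.04,.05),.004)
E
```

```text
t 9.75 at [ 0.6146 -0.116   0.3247] yaw 1.6095 units [0.58  0.857 0.081] spin 1.861 q [-0.38  0.57  1.2   0.    1.36 -1.99]
bracket_a [ 0.6243 -0.1206  0.3575] cost 97.5 area 86
```

Call:
step_arm([
  {"xyz": [0.4,0.6,0.05],"spin": 1,"gripper": 1},
  {"xyz": [0.4,0.6,0.05],"spin": 1,"gripper": 1},
  {"xyz": [0.4,0.6,0.05],"spin": 1,"gripper": 1},
  {"xyz": [0.4,0.6,0.05],"spin": 1,"gripper": 1},
  {"xyz": [0.4,0.6,0.05],"spin": 1,"gripper": 1},
])

```text
t: 10.3
ee_pos: [0.4851, 0.0618, 0.3072]
ee_rot: [-0.715, -3.053, 0.0]
wrist_force: [0.1, -0.2, 0.2]
gripper_width: 0.0881
finger_force: 0.0
```

```bash
python3 - <<'E'
from h import *
y=2.25; go(.429-.003*np.cos(y),.1365-.003*np.sin(y),.26,y-np.pi/2)
p=shot('wrist'); fit(p,'bracket_b',cmask(p,'b',(.429,.137)),(.429,.137),(2.24,2.27))
E
```

```text
t 10.3 at [0.4851 0.0618 0.3072] yaw 1.1109 units [0.268 0.136 0.159] spin 0.863 q [-0.12  0.38  1.62  0.    1.15 -1.23]
bracket_b [0.4292 0.1362 2.2394] cost 63.3 area 3001
```

Call:
step_arm([
  {"xyz": [0.268,0.136,0.159],"spin": 0.87,"gripper": 1},
  {"xyz": [0.268,0.136,0.159],"spin": 0.87,"gripper": 1},
  {"xyz": [0.268,0.136,0.159],"spin": 0.87,"gripper": 1},
  {"xyz": [0.268,0.136,0.159],"spin": 0.87,"gripper": 1},
])

```text
t: 10.75
ee_pos: [0.4343, 0.1315, 0.2601]
ee_rot: [-1.359, -2.83, 0.002]
wrist_force: [1.3, -0.5, 0.1]
gripper_width: 0.0881
finger_force: 0.0
```

```bash
python3 - <<'E'
from h import *
y=2.245; go(.4292-.003*np.cos(y),.1363-.003*np.sin(y),.169,y-np.pi/2)
p=shot('wrist'); fit(p,'bracket_b',cmask(p,'b',(.429,.137)),(.429,.137),(2.24,2.27))
E
```

```text
t 10.75 at [0.4343 0.1315 0.2601] yaw 0.6751 units [ 0.013 -0.003  0.304] spin 0.002 q [ 0.03  0.39  1.77 -0.    0.98 -0.64]
bracket_b [0.4287 0.136  2.2371] cost 97.2 area 3236
```

Call:
step_arm([
  {"xyz": [0.013,-0.003,0.15],"spin": 0,"gripper": 1},
  {"xyz": [0.013,-0.003,0.304],"spin": 0,"gripper": 1},
  {"xyz": [0.013,-0.003,0.304],"spin": 0,"gripper": 1},
  {"xyz": [0.013,-0.003,0.304],"spin": 0,"gripper": 0.5},
  {"xyz": [0.013,-0.003,0.304],"spin": 0,"gripper": 0},
])

```text
t: 11.3
ee_pos: [0.4318, 0.1331, 0.1701]
ee_rot: [1.359, 2.832, 0.0]
wrist_force: [-0.6, 0.6, -0.3]
gripper_width: 0.0745
finger_force: 0.0
```

Call:
step_arm([
  {"xyz": [0,0,0],"spin": 0,"gripper": 0},
  {"xyz": [0,0,0],"spin": 0,"gripper": 0},
  {"xyz": [0,0,0],"spin": 0,"gripper": 0},
  {"xyz": [0,0,0],"spin": 0,"gripper": 0},
  {"xyz": [0,0,0],"spin": 0,"gripper": 0},
])

```text
t: 11.8
ee_pos: [0.4309, 0.1339, 0.1702]
ee_rot: [1.361, 2.831, 0.0]
wrist_force: [0.3, 0.0, -0.6]
gripper_width: 0.0342
finger_force: 0.0
```

Call:
step_arm([
  {"xyz": [0,0,0],"spin": 0,"gripper": 0},
  {"xyz": [0,0,0],"spin": 0,"gripper": 0},
  {"xyz": [0,0,0],"spin": 0,"gripper": 0},
  {"xyz": [0,0,0],"spin": 0,"gripper": 0},
])

```text
t: 12.2
ee_pos: [0.4309, 0.1339, 0.1702]
ee_rot: [1.361, 2.831, 0.0]
wrist_force: [0.2, 0.9, 1.0]
gripper_width: 0.0173
finger_force: 30.0
```

Call:
step_arm([
  {"xyz": [0,0,-0.25],"spin": 0,"gripper": 0},
  {"xyz": [0,0,-0.5],"spin": 0,"gripper": 0},
  {"xyz": [0,0,-0.5],"spin": 0,"gripper": 0},
  {"xyz": [0,0,-0.5],"spin": 0,"gripper": 0},
])

```text
t: 12.6
ee_pos: [0.4314, 0.1341, 0.3253]
ee_rot: [1.357, 2.823, 0.008]
wrist_force: [0.5, 0.5, -1.5]
gripper_width: 0.0173
finger_force: 30.0
```

```bash
python3 - <<'E'
from h import *
print(state()['wrist_force']); go(.615,-.237,.32,.04)
go(.615,-.237,.32,1.61)
E
```

```text
[ 0.45715973  0.53017074 -1.49281408]
t 12.6 at [0.4314 0.1341 0.3253] yaw 0.6748 units [-1.348 -0.295  0.024] spin 1.27 q [ 0.04  0.29  1.69  0.    1.15 -0.64]
t 12.6 at [0.4314 0.1341 0.3253] yaw 0.6748 units [-1.348 -0.295  0.024] spin -1.87 q [ 0.04  0.29  1.69  0.    1.15 -0.64]
```

Call:
step_arm([
  {"xyz": [-0.7,-0.15,0.02],"spin": 0,"gripper": 0},
  {"xyz": [-0.7,-0.15,0.02],"spin": 0,"gripper": 0},
  {"xyz": [-0.7,-0.15,0.02],"spin": 0,"gripper": 0},
  {"xyz": [-0.7,-0.15,0.02],"spin": 0,"gripper": 0},
  {"xyz": [-0.7,-0.15,0.02],"spin": 0,"gripper": 0},
])

```text
t: 13.1
ee_pos: [0.5282, -0.0621, 0.3125]
ee_rot: [-1.366, -2.828, 0.001]
wrist_force: [-0.3, 0.7, -1.7]
gripper_width: 0.0178
finger_force: 30.0
```

Call:
step_arm([
  {"xyz": [-0.648,-0.145,0],"spin": 1,"gripper": 0},
  {"xyz": [-0.648,-0.145,0],"spin": 1,"gripper": 0},
  {"xyz": [-0.648,-0.145,0],"spin": 1,"gripper": 0},
  {"xyz": [-0.648,-0.145,0],"spin": 1,"gripper": 0},
  {"xyz": [-0.648,-0.145,0],"spin": 1,"gripper": 0},
])

```text
t: 13.6
ee_pos: [0.6153, -0.2417, 0.3116]
ee_rot: [-2.026, -2.4, 0.001]
wrist_force: [-0.4, 0.9, -1.6]
gripper_width: 0.0176
finger_force: 30.0
```

```bash
python3 - <<'E'
from h import *
go(.615,-.237,.181,.04)
p=shot('side'); cv2.imwrite('pics/p2.png',cv2.resize(p['frame'][170:330,260:460],None,fx=3,fy=3))
print(proj(p,[.62,-.115,.004]),proj(p,[.615,-.237,.14]))
E
```

```text
t 13.6 at [ 0.6153 -0.2417  0.3116] yaw 0.169 units [0.016 0.002 0.435] spin 0.258 q [-0.55  0.65  1.1  -0.    1.39 -0.72]
[331.36240905 244.05285561] [364.65736215 236.8311497 ]
```

View pics/p2.png

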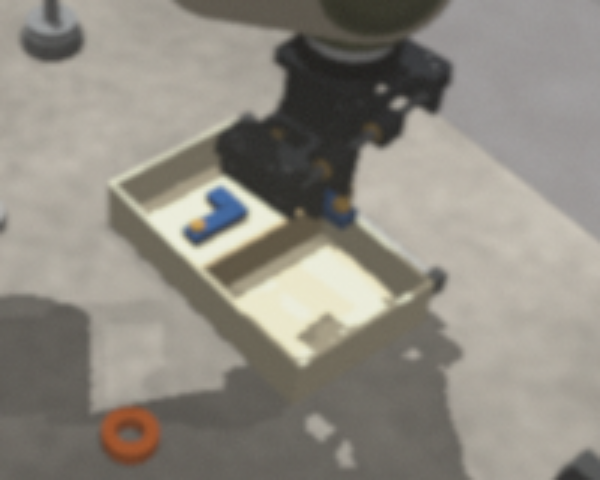

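Bracket_a lies flat, boss up, in the left compartment at (215,215). Bracket_b is held over the right half. I'll lower it.

Call:
step_arm([
  {"xyz": [0.016,0.002,0.1],"spin": 0.258,"gripper": 0},
  {"xyz": [0.016,0.002,0.2],"spin": 0.258,"gripper": 0},
  {"xyz": [0.016,0.002,0.35],"spin": 0.258,"gripper": 0},
  {"xyz": [0.016,0.002,0.43],"spin": 0.258,"gripper": 0},
  {"xyz": [0.016,0.002,0.43],"spin": 0.258,"gripper": 0},
])

```text
t: 14.15
ee_pos: [0.613, -0.2304, 0.1811]
ee_rot: [-2.162, -2.267, 0.003]
wrist_force: [-0.4, -0.6, -1.7]
gripper_width: 0.0175
finger_force: 30.0
```

Call:
step_arm([
  {"xyz": [0,0,0.007],"spin": 0,"gripper": 0},
  {"xyz": [0,0,0.007],"spin": 0,"gripper": 0},
])

```text
t: 14.35
ee_pos: [0.6144, -0.232, 0.1846]
ee_rot: [2.168, 2.27, 0.001]
wrist_force: [-0.0, 0.4, -1.8]
gripper_width: 0.0175
finger_force: 30.0
```

Call:
step_arm([
  {"xyz": [0,0,0.015],"spin": 0,"gripper": 0},
  {"xyz": [0,0,0.027],"spin": 0,"gripper": 0},
  {"xyz": [0,0,0.027],"spin": 0,"gripper": 0},
  {"xyz": [0,0,0.033],"spin": 0,"gripper": 0},
  {"xyz": [0,0,0.033],"spin": 0,"gripper": 0},
])

```text
t: 14.85
ee_pos: [0.6141, -0.2324, 0.1742]
ee_rot: [2.17, 2.271, 0.0]
wrist_force: [-3.2, 0.9, 4.9]
gripper_width: 0.0176
finger_force: 30.0
```

Contact. Release and rise, then on to the lug.

Call:
step_arm([
  {"xyz": [0,0,0],"spin": 0,"gripper": 0.45},
  {"xyz": [0,0,0],"spin": 0,"gripper": 0.45},
  {"xyz": [0,0,0],"spin": 0,"gripper": 0.45},
  {"xyz": [0,0,0],"spin": 0,"gripper": 0.45},
])

```text
t: 15.25
ee_pos: [0.6141, -0.2324, 0.1731]
ee_rot: [2.17, 2.271, 0.0]
wrist_force: [0.4, 0.2, 0.7]
gripper_width: 0.0395
finger_force: 0.0
```

Call:
step_arm([
  {"xyz": [0,0,-0.2],"spin": 0,"gripper": 0.45},
  {"xyz": [0,0,-0.5],"spin": 0,"gripper": 0.45},
  {"xyz": [0,0,-0.5],"spin": 0,"gripper": 1},
  {"xyz": [0,0,-0.5],"spin": 0,"gripper": 1},
  {"xyz": [0,0,-0.5],"spin": 0,"gripper": 1},
])

```text
t: 15.75
ee_pos: [0.614, -0.2323, 0.3238]
ee_rot: [2.169, 2.27, 0.001]
wrist_force: [-0.6, -0.6, -0.5]
gripper_width: 0.0616
finger_force: 0.0
```

```bash
python3 - <<'E'
from h import *
go(.4427,.267,.32,1.30)
p=shot('side'); cv2.imwrite('pics/p3.png',cv2.resize(p['frame'][170:330,260:460],None,fx=3,fy=3))
E
```

```text
t 15.75 at [ 0.614  -0.2323  0.3238] yaw 0.0455 units [ 1.689 -0.495  0.01 ] spin -2.509 q [-0.54  0.63  1.1   0.    1.41 -0.59]
```

View pics/p3.png

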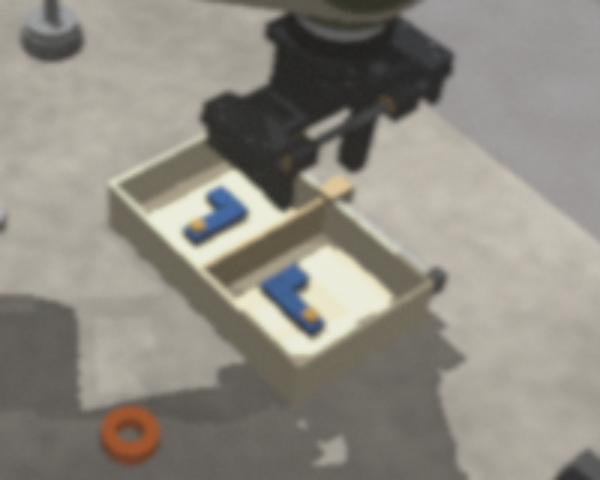

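Both brackets lie flat in the correct halves: (215,215) left and (292,300) right. Next, the lug.

Call:
step_arm([
  {"xyz": [0.78,-0.23,0],"spin": 0,"gripper": 1},
  {"xyz": [0.78,-0.23,0],"spin": 0,"gripper": 1},
  {"xyz": [0.78,-0.23,0],"spin": 0,"gripper": 1},
  {"xyz": [0.78,-0.23,0],"spin": 0,"gripper": 1},
  {"xyz": [0.78,-0.23,0],"spin": 0,"gripper": 1},
])

```text
t: 16.3
ee_pos: [0.5332, 0.0002, 0.3212]
ee_rot: [-2.168, -2.269, 0.003]
wrist_force: [-0.0, -0.6, 0.3]
gripper_width: 0.0883
finger_force: 0.0
```

Call:
step_arm([
  {"xyz": [0.7,-0.2,0],"spin": -1,"gripper": 1},
  {"xyz": [0.7,-0.2,0],"spin": -1,"gripper": 1},
  {"xyz": [0.7,-0.2,0],"spin": -1,"gripper": 1},
  {"xyz": [0.7,-0.2,0],"spin": -1,"gripper": 1},
  {"xyz": [0.7,-0.2,0],"spin": -1,"gripper": 1},
])

```text
t: 16.8
ee_pos: [0.4631, 0.2084, 0.3214]
ee_rot: [-1.532, -2.738, 0.004]
wrist_force: [0.7, 0.4, -0.4]
gripper_width: 0.088
finger_force: 0.0
```

```bash
python3 - <<'E'
from h import *
go(.4427,.267,.26,1.30)
E
```

```text
t 16.8 at [0.4631 0.2084 0.3214] yaw 0.5504 units [0.202 0.045 0.205] spin -1.499 q [ 0.19  0.39  1.55  0.    1.21 -0.36]
```

Call:
step_arm([
  {"xyz": [0.2,0.045,0.2],"spin": -1,"gripper": 1},
  {"xyz": [0.2,0.045,0.2],"spin": -1,"gripper": 1},
  {"xyz": [0.2,0.045,0.2],"spin": -1,"gripper": 1},
  {"xyz": [0.2,0.045,0.2],"spin": -1,"gripper": 1},
])

```text
t: 17.2
ee_pos: [0.4446, 0.2642, 0.2605]
ee_rot: [-0.805, -3.032, 0.005]
wrist_force: [-0.2, 1.0, 0.7]
gripper_width: 0.0882
finger_force: 0.0
```

```bash
python3 - <<'E'
from h import *
go(.4427,.267,.26,1.30)
p=shot('wrist'); fit(p,'lug',cmask(p,'l',(.443,.267)),(.443,.267),(-.27,-.25)); keep(p,'w5')
for m in mark_of('post',p)[:1]: print(m['confidence'],ray(p,m['position'],0))
E
```

```text
t 17.2 at [0.4446 0.2642 0.2605] yaw 1.052 units [0.01  0.005 0.002] spin -0.496 q [ 0.31  0.48  1.6  -0.    1.06 -0.75]
lug [ 0.4437  0.267  -0.2809] cost 91.6 area 2677
```

Call:
step_arm([
  {"xyz": [0.009,0.006,0],"spin": -0.49,"gripper": 1},
  {"xyz": [0.009,0.006,0.05],"spin": -0.49,"gripper": 1},
  {"xyz": [0.009,0.006,0.18],"spin": -0.49,"gripper": 1},
  {"xyz": [0.009,0.006,0.31],"spin": -0.49,"gripper": 1},
  {"xyz": [0.009,0.006,0.31],"spin": -0.49,"gripper": 0.6},
])

```text
t: 17.8
ee_pos: [0.4443, 0.2662, 0.1681]
ee_rot: [-0.443, -3.109, 0.001]
wrist_force: [-0.7, -0.0, 0.2]
gripper_width: 0.0823
finger_force: 0.0
```

Call:
step_arm([
  {"xyz": [0,0,0],"spin": 0,"gripper": 0.5},
  {"xyz": [0,0,0],"spin": 0,"gripper": 0.5},
  {"xyz": [0,0,0],"spin": 0,"gripper": 0.5},
  {"xyz": [0,0,0],"spin": 0,"gripper": 0.5},
])

```text
t: 18.2
ee_pos: [0.4439, 0.2664, 0.1702]
ee_rot: [-0.439, -3.111, 0.0]
wrist_force: [0.1, 1.0, -0.2]
gripper_width: 0.0501
finger_force: 0.0
```

```bash
python3 - <<'E'
from h import *
go(.4433,.267,.168,1.296)
p=shot('wrist'); print(proj(p,[.4433,.267,.01])); cv2.imwrite('pics/w6.png',p['frame']); fit(p,'lug',cmask(p,'l',(.443,.267)),(.443,.267),(-.27,-.25))
E
```

```text
t 18.2 at [0.4439 0.2664 0.1702] yaw 1.2901 units [0.003 0.001 0.007] spin -0.012 q [ 0.31  0.62  1.68 -0.    0.83 -0.98]
[284.37941067 286.40434809]
lug [ 0.443   0.2672 -0.2655] cost 545.1 area 5593
```

View pics/w6.png

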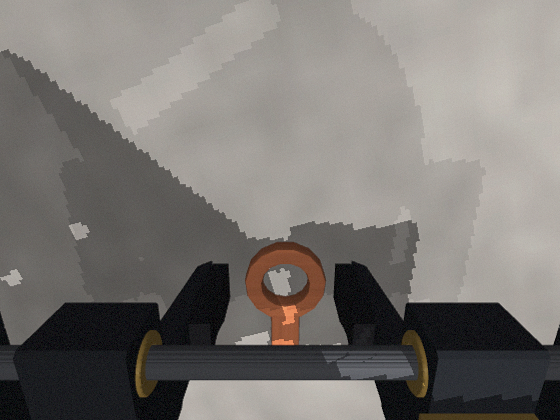

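The lug ring is at (285,283), centred between the fingers, with the tongue clear of them. I'll close and lift.

Call:
step_arm([
  {"xyz": [0.003,0.001,0.006],"spin": 0,"gripper": 0},
  {"xyz": [0.003,0.001,0.006],"spin": 0,"gripper": 0},
  {"xyz": [0.003,0.001,0.006],"spin": 0,"gripper": 0},
  {"xyz": [0.003,0.001,0.006],"spin": 0,"gripper": 0},
])

```text
t: 18.65
ee_pos: [0.4432, 0.267, 0.1683]
ee_rot: [-0.439, -3.111, 0.0]
wrist_force: [0.3, -1.2, -0.8]
gripper_width: 0.0359
finger_force: 30.0
```

Call:
step_arm([
  {"xyz": [0,0,-0.1],"spin": 0,"gripper": 0},
  {"xyz": [0,0,-0.25],"spin": 0,"gripper": 0},
  {"xyz": [0,0,-0.4],"spin": 0,"gripper": 0},
  {"xyz": [0,0,-0.4],"spin": 0,"gripper": 0},
])

```text
t: 19.05
ee_pos: [0.4438, 0.2673, 0.2935]
ee_rot: [0.437, 3.102, 0.007]
wrist_force: [0.6, 0.4, -1.3]
gripper_width: 0.0361
finger_force: 30.0
```

```bash
python3 - <<'E'
from h import *
P,R,w,s=pose(); print(s['gripper_width'],s['finger_force'])
p=shot('wrist')
# lug is held: bottom about 2 mm above the tips
z=P[2]-.168; g=P[:2]
m=cmask(p,'l',g,.055) if 0 else fillh((abs(p['frame'][...,2].astype(int)-p['frame'][...,0])>35)*1*(np.arange(420)[:,None]<335))
clip=(np.arange(420)[:,None]<325)*np.ones((1,560))
v=fit(p,'lug',m,g,(-.27,-.2),z,clip); d=R.T@np.array([v[0]-P[0],v[1]-P[1],0]); print('offset tool xy mm',d*1000)
go(.637,.196,.32,None)
E
```

```text
0.03606384135054536 29.99978096864652
lug [ 0.4893  0.2407 -1.3367] cost 7703.7 area 8543
offset tool xy mm [-51.15057801 -13.03506684   0.35377209]
t 19.1 at [0.4433 0.2671 0.2906] yaw 1.2906 units [-0.687 -0.049 -0.095] spin 0 q [ 0.31  0.44  1.57 -0.    1.13 -0.98]
```

Call:
step_arm([
  {"xyz": [-0.687,-0.049,0],"spin": 0,"gripper": 0},
  {"xyz": [-0.687,-0.049,0],"spin": 0,"gripper": 0},
  {"xyz": [-0.687,-0.049,0],"spin": 0,"gripper": 0},
  {"xyz": [-0.687,-0.049,0],"spin": 0,"gripper": 0},
  {"xyz": [-0.687,-0.049,0],"spin": 0,"gripper": 0},
])

```text
t: 19.6
ee_pos: [0.6408, 0.1931, 0.2853]
ee_rot: [-0.444, -3.109, 0.002]
wrist_force: [-1.1, -1.1, -1.8]
gripper_width: 0.0355
finger_force: 30.0
```

```bash
cat >> h.py <<'E'
def held(n):
    "offset of the held ring from the TCP axis, seen by the wrist camera"
    P,R,w,s=pose(); p=shot('wrist'); z=P[2]-.168
    m=(abs(p['frame'][...,2].astype(int)-p['frame'][...,0])>35).astype(np.uint8); m[328:]=0
    _,l=cv2.connectedComponents(m); a=proj(p,[*P[:2],z+.01]); b=l[int(a[1])-60:328,int(a[0])-60:int(a[0])+60]
    k=np.bincount(b[b>0]).argmax(); m=fillh(l==k); clip=np.ones((420,560)); clip[322:]=0
    v=fit(p,n,m,P[:2],(w-np.pi/2,w-1.5) if n=='lug' else (0,),z,clip)
    print('offset world mm',((v[:2]-P[:2])*1000).round(1)); return p
E
python3 - <<'E'
from h import *
p=held('lug'); keep(p,'w7')
go(.637,.196,.26,None)
for n in['scene','side']:
    q=shot(n); x,y=proj(q,[.637,.196,.08]).astype(int); c=q['frame'][y-55:y+55,x-65:x+65]
    cv2.imwrite(f'pics/{n}7.png',cv2.resize(c,None,fx=3,fy=3)); print(n,x-65,y-55)
a=cv2.imread('pics/scene7.png');b=cv2.imread('pics/side7.png'); cv2.imwrite('pics/p7.png',np.hstack([a,b]))
E
```

```text
lug [ 0.641   0.1917 -0.1558] cost 227.6 area 5062
offset world mm [ 0.2 -1.4]
t 19.65 at [0.6396 0.1939 0.2853] yaw 1.2876 units [0.01  0.004 0.084] spin 0 q [ 0.12  0.68  1.11 -0.    1.35 -1.17]
scene 227 190
side 211 107
```

View pics/p7.png

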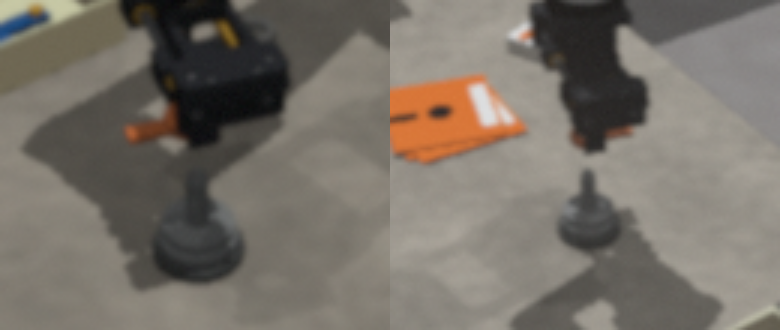

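Call:
step_arm([
  {"xyz": [0.009,0.006,0.05],"spin": 0,"gripper": 0},
  {"xyz": [0.009,0.006,0.1],"spin": 0,"gripper": 0},
  {"xyz": [0.009,0.006,0.1],"spin": 0,"gripper": 0},
  {"xyz": [0.009,0.006,0.1],"spin": 0,"gripper": 0},
])

```text
t: 20.15
ee_pos: [0.6343, 0.1991, 0.2586]
ee_rot: [-0.437, -3.11, 0.0]
wrist_force: [-0.5, -0.8, -0.7]
gripper_width: 0.036
finger_force: 30.0
```

```bash
python3 - <<'E'
from h import *
go(.637,.196,.238,None); print(state()['wrist_force'])
p=held('lug'); keep(p,'w8')
for n in['scene','side']:
    q=shot(n); x,y=proj(q,[.637,.196,.08]).astype(int); c=q['frame'][y-35:y+45,x-45:x+45].copy()
    c=cv2.resize(c,None,fx=4,fy=4,interpolation=cv2.INTER_CUBIC)
    for X in([.637,.196,.078],[.637,.196,.030]):
        u=(proj(q,X)-[x-45,y-35]+.5)*4; cv2.drawMarker(c,tuple(int(k) for k in u),(0,255,0),0,8)
    cv2.imwrite(f'pics/{n}8.png',c)
a=cv2.imread('pics/scene8.png');b=cv2.imread('pics/side8.png'); cv2.imwrite('pics/p8.png',np.hstack([a,b]))
E
```

```text
t 20.15 at [0.6343 0.1991 0.2586] yaw 1.2916 units [-0.011 -0.007  0.069] spin 0 q [ 0.13  0.7   1.15  0.    1.29 -1.17]
[-0.49769385 -0.78774103 -0.66618031]
lug [ 0.6347  0.1981 -0.2939] cost 223.2 area 5063
offset world mm [ 0.3 -1. ]
```

View pics/p8.png

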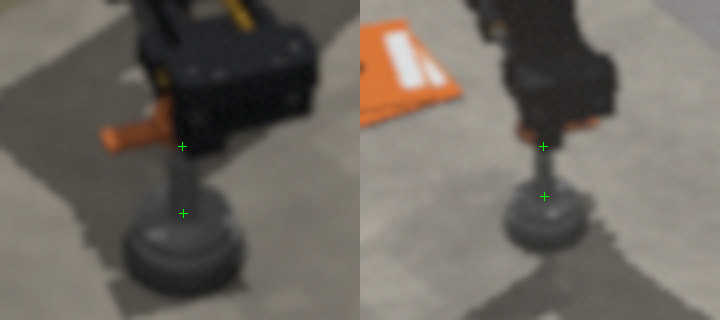

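Post markers at the estimated axis match the neck in both views. I'll correct the 3 mm offset and start down.

Call:
step_arm([
  {"xyz": [-0.01,-0.004,0],"spin": 0,"gripper": 0},
  {"xyz": [-0.01,-0.004,0],"spin": 0,"gripper": 0},
  {"xyz": [-0.01,-0.004,0.04],"spin": 0,"gripper": 0},
  {"xyz": [-0.01,-0.004,0.07],"spin": 0,"gripper": 0},
  {"xyz": [-0.01,-0.004,0.07],"spin": 0,"gripper": 0},
])

```text
t: 20.8
ee_pos: [0.6373, 0.1963, 0.2351]
ee_rot: [-0.438, -3.107, 0.002]
wrist_force: [0.2, -0.1, -0.3]
gripper_width: 0.0359
finger_force: 30.0
```

Call:
step_arm([
  {"xyz": [0,0,0],"spin": 0,"gripper": 0},
  {"xyz": [0,0,0],"spin": 0,"gripper": 0},
])

```text
t: 21.0
ee_pos: [0.6378, 0.1964, 0.2375]
ee_rot: [0.439, 3.11, 0.0]
wrist_force: [-0.8, 0.2, -1.0]
gripper_width: 0.036
finger_force: 30.0
```

Call:
step_arm([
  {"xyz": [0.002,0.001,0.04],"spin": 0,"gripper": 0},
  {"xyz": [0.002,0.001,0.08],"spin": 0,"gripper": 0},
  {"xyz": [0.002,0.001,0.11],"spin": 0,"gripper": 0},
  {"xyz": [0.002,0.001,0.11],"spin": 0,"gripper": 0},
])

```text
t: 21.4
ee_pos: [0.6369, 0.1968, 0.2022]
ee_rot: [-0.438, -3.107, 0.001]
wrist_force: [0.1, -0.5, -0.6]
gripper_width: 0.0356
finger_force: 30.0
```

Call:
step_arm([
  {"xyz": [0,0,0.01],"spin": 0,"gripper": 0},
  {"xyz": [0,0,0.014],"spin": 0,"gripper": 0},
  {"xyz": [0,0,0.014],"spin": 0,"gripper": 0},
])

```text
t: 21.7
ee_pos: [0.6372, 0.1968, 0.2003]
ee_rot: [0.439, 3.111, 0.0]
wrist_force: [0.5, 0.8, -0.5]
gripper_width: 0.0358
finger_force: 30.0
```

Call:
step_arm([
  {"xyz": [0,0,0.006],"spin": 0,"gripper": 0},
  {"xyz": [0,0,0.009],"spin": 0,"gripper": 0},
  {"xyz": [0,0,0.009],"spin": 0,"gripper": 0},
])

```text
t: 22.0
ee_pos: [0.6372, 0.1968, 0.1982]
ee_rot: [0.439, 3.11, 0.0]
wrist_force: [-2.4, -1.3, 4.5]
gripper_width: 0.0359
finger_force: 30.0
```

Call:
step_arm([
  {"xyz": [0,0,0],"spin": 0,"gripper": 0.7},
  {"xyz": [0,0,0],"spin": 0,"gripper": 0.7},
  {"xyz": [0,0,0],"spin": 0,"gripper": 0.7},
  {"xyz": [0,0,0],"spin": 0,"gripper": 0.7},
])

```text
t: 22.4
ee_pos: [0.6372, 0.1968, 0.1973]
ee_rot: [-0.439, -3.111, 0.0]
wrist_force: [-0.5, -0.6, -0.7]
gripper_width: 0.0618
finger_force: 0.0
```

Call:
step_arm([
  {"xyz": [0,0,-0.15],"spin": 0,"gripper": 0.8},
  {"xyz": [0,0,-0.3],"spin": 0,"gripper": 1},
  {"xyz": [0,0,-0.42],"spin": 0,"gripper": 1},
  {"xyz": [0,0,-0.42],"spin": 0,"gripper": 1},
])

```text
t: 22.8
ee_pos: [0.6374, 0.197, 0.3292]
ee_rot: [0.437, 3.101, 0.004]
wrist_force: [0.7, -0.2, 0.1]
gripper_width: 0.0878
finger_force: 0.0
```

```bash
python3 - <<'E'
from h import *
go(.447,.0062,.30,1.57)
E
```

```text
t 22.8 at [0.6374 0.197  0.3292] yaw 1.2907 units [ 0.435 -0.787  0.09 ] spin -0.559 q [ 0.12  0.64  1.06  0.    1.43 -1.17]
```

The lug seated at the predicted height. Next, the spacer.

Call:
step_arm([
  {"xyz": [0.3,-0.54,0],"spin": 0,"gripper": 1},
  {"xyz": [0.3,-0.54,0],"spin": 0,"gripper": 1},
  {"xyz": [0.3,-0.54,0],"spin": 0,"gripper": 1},
  {"xyz": [0.3,-0.54,0],"spin": 0,"gripper": 1},
])

```text
t: 23.2
ee_pos: [0.5037, 0.0647, 0.3227]
ee_rot: [-0.439, -3.109, 0.001]
wrist_force: [0.3, -0.6, 0.1]
gripper_width: 0.0881
finger_force: 0.0
```

Call:
step_arm([
  {"xyz": [0.135,-0.247,0.22],"spin": -0.56,"gripper": 1},
  {"xyz": [0.135,-0.247,0.22],"spin": -0.56,"gripper": 1},
  {"xyz": [0.135,-0.247,0.22],"spin": -0.56,"gripper": 1},
  {"xyz": [0.135,-0.247,0.22],"spin": -0.56,"gripper": 1},
])

```text
t: 23.6
ee_pos: [0.4462, 0.0055, 0.2568]
ee_rot: [-0.006, -3.14, -0.001]
wrist_force: [0.7, -0.0, 0.2]
gripper_width: 0.0883
finger_force: 0.0
```

Call:
step_arm([
  {"xyz": [0,0,0],"spin": 0,"gripper": 1},
])

```text
t: 23.7
ee_pos: [0.4474, 0.0063, 0.258]
ee_rot: [0.003, 3.14, -0.0]
wrist_force: [0.0, -0.5, 0.7]
gripper_width: 0.0881
finger_force: 0.0
```

```bash
python3 - <<'E'
from h import *
p=shot('wrist'); keep(p,'w9')
for s in silhouettes('spacer',p)[:2]: print(s['extent'],s['confidence']); v=fit(p,'spacer',fillh(s['mask']),(.447,.006))
go(.447,.0062,.168,1.57)
E
```

```text
[285.6, 218.9, 59.6, 56.2] 0.63
spacer [0.4465 0.0074 0.0541] cost 79.2 area 2476
t 23.8 at [0.4474 0.0066 0.2581] yaw 1.5708 units [ 0.002 -0.001  0.3  ] spin 0.002 q [-0.25  0.39  1.79  0.    0.96 -1.82]
```

Well aligned. Descend, grip and lift.

Call:
step_arm([
  {"xyz": [0.002,0.001,0.13],"spin": 0,"gripper": 1},
  {"xyz": [0.002,0.001,0.25],"spin": 0,"gripper": 1},
  {"xyz": [0.002,0.001,0.3],"spin": 0,"gripper": 1},
  {"xyz": [0.002,0.001,0.3],"spin": 0,"gripper": 0.5},
  {"xyz": [0.002,0.001,0.3],"spin": 0,"gripper": 0},
])

```text
t: 24.3
ee_pos: [0.4467, 0.0069, 0.1677]
ee_rot: [-0.001, 3.14, -0.001]
wrist_force: [0.8, -0.3, 0.7]
gripper_width: 0.0746
finger_force: 0.0
```

Call:
step_arm([
  {"xyz": [0,0,0],"spin": 0,"gripper": 0},
  {"xyz": [0,0,0],"spin": 0,"gripper": 0},
  {"xyz": [0,0,0],"spin": 0,"gripper": 0},
  {"xyz": [0,0,0],"spin": 0,"gripper": 0},
  {"xyz": [0,0,0],"spin": 0,"gripper": 0},
])

```text
t: 24.8
ee_pos: [0.4459, 0.0064, 0.1675]
ee_rot: [0.001, 3.141, 0.0]
wrist_force: [0.6, 1.3, -0.1]
gripper_width: 0.0392
finger_force: 30.0
```

Call:
step_arm([
  {"xyz": [0,0,0],"spin": 0,"gripper": 0},
  {"xyz": [0,0,0],"spin": 0,"gripper": 0},
])

```text
t: 25.0
ee_pos: [0.4459, 0.0064, 0.1675]
ee_rot: [0.001, 3.141, 0.0]
wrist_force: [-0.9, 1.3, 2.1]
gripper_width: 0.0387
finger_force: 30.0
```

Call:
step_arm([
  {"xyz": [0,0,-0.2],"spin": 0,"gripper": 0},
  {"xyz": [0,0,-0.4],"spin": 0,"gripper": 0},
  {"xyz": [0,0,-0.45],"spin": 0,"gripper": 0},
  {"xyz": [0,0,-0.45],"spin": 0,"gripper": 0},
])

```text
t: 25.4
ee_pos: [0.4462, 0.0063, 0.3062]
ee_rot: [0.0, 3.134, -0.003]
wrist_force: [0.6, -0.7, -0.8]
gripper_width: 0.039
finger_force: 30.0
```

```bash
python3 - <<'E'
from h import *
P,R,w,s=pose(); p=shot('wrist')
for q in silhouettes('spacer',p)[:2]:
    print(q['extent'],q['confidence']); v=fit(p,'spacer',fillh(q['mask']),P[:2],z=P[2]-.169); print(((v[:2]-P[:2])*1000).round(1))
go(.6372,.1965,.30,None)
E
```

```text
[281.0, 287.9, 83.4, 86.8] 0.82
spacer [0.4492 0.005  0.1778] cost 190.2 area 5706
[ 3.  -1.3]
t 25.5 at [0.4456 0.0064 0.3023] yaw 1.5705 units [-0.639  0.634  0.008] spin 0 q [-0.25  0.32  1.74 -0.    1.09 -1.82]
```

Call:
step_arm([
  {"xyz": [-0.636,0.634,0],"spin": 0,"gripper": 0},
  {"xyz": [-0.636,0.634,0],"spin": 0,"gripper": 0},
  {"xyz": [-0.636,0.634,0],"spin": 0,"gripper": 0},
  {"xyz": [-0.636,0.634,0],"spin": 0,"gripper": 0},
  {"xyz": [-0.636,0.634,0],"spin": 0,"gripper": 0},
])

```text
t: 26.0
ee_pos: [0.6241, 0.1844, 0.2995]
ee_rot: [-0.0, -3.137, 0.001]
wrist_force: [0.7, -1.0, -1.0]
gripper_width: 0.0387
finger_force: 30.0
```

Call:
step_arm([
  {"xyz": [0,0,0.1],"spin": 0,"gripper": 0},
  {"xyz": [0,0,0.1],"spin": 0,"gripper": 0},
  {"xyz": [0,0,0.1],"spin": 0,"gripper": 0},
  {"xyz": [0,0,0.1],"spin": 0,"gripper": 0},
])

```text
t: 26.4
ee_pos: [0.6228, 0.1821, 0.2729]
ee_rot: [-0.002, -3.141, 0.0]
wrist_force: [-0.0, -0.3, 0.2]
gripper_width: 0.0387
finger_force: 30.0
```

```bash
python3 - <<'E'
from h import *
P,R,w,s=pose(); p=shot('wrist'); keep(p,'w10')
for q in silhouettes('spacer',p)[:1]:
    print(q['extent'],q['confidence']); v=fit(p,'spacer',fillh(q['mask']),P[:2],z=P[2]-.1675); print(((v[:2]-P[:2])*1000).round(1))
go(.6372,.1965,.25,None)
C=[]
for n in['scene','side']:
    q=shot(n); x,y=proj(q,[.637,.196,.08]).astype(int); c=cv2.resize(q['frame'][y-35:y+45,x-45:x+45],None,fx=4,fy=4,interpolation=cv2.INTER_CUBIC); C.append(c)
C.append(cv2.resize(p['frame'][200:340,200:360],(365,320))[:, :300]) if 0 else None
cv2.imwrite('pics/p10.png',np.hstack(C))
E
```

```text
[283.1, 287.9, 84.5, 87.5] 0.91
spacer [0.6233 0.1814 0.4052] cost 256.8 area 5786
[ 0.5 -0.7]
t 26.5 at [0.6228 0.1822 0.2735] yaw 1.5696 units [-0.048  0.048  0.078] spin 0 q [ 0.1   0.66  1.19 -0.    1.29 -1.47]
```

View pics/p10.png

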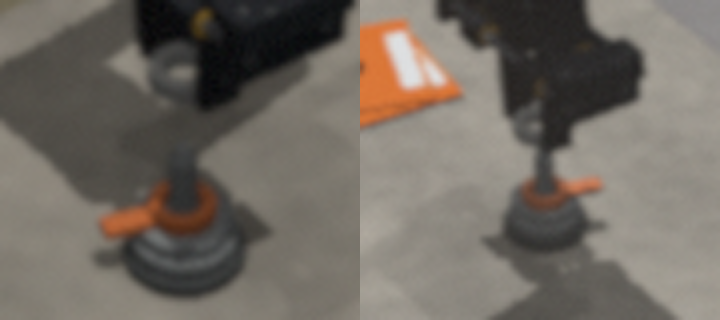

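The lug is seated flat around the neck, concentric at (184,203) in the crop. Align the spacer and lower it.

Call:
step_arm([
  {"xyz": [-0.047,0.048,0],"spin": 0,"gripper": 0},
  {"xyz": [-0.047,0.048,0],"spin": 0,"gripper": 0},
  {"xyz": [-0.047,0.048,0.06],"spin": 0,"gripper": 0},
  {"xyz": [-0.047,0.048,0.12],"spin": 0,"gripper": 0},
  {"xyz": [-0.047,0.048,0.12],"spin": 0,"gripper": 0},
])

```text
t: 27.1
ee_pos: [0.6363, 0.1967, 0.2344]
ee_rot: [-0.001, -3.137, 0.001]
wrist_force: [-0.3, 0.2, 0.2]
gripper_width: 0.039
finger_force: 30.0
```

Call:
step_arm([
  {"xyz": [0,0,0],"spin": 0,"gripper": 0},
  {"xyz": [0,0,0],"spin": 0,"gripper": 0},
])

```text
t: 27.3
ee_pos: [0.6372, 0.197, 0.2377]
ee_rot: [0.001, 3.14, 0.0]
wrist_force: [-0.0, 0.5, -0.6]
gripper_width: 0.0387
finger_force: 30.0
```

Call:
step_arm([
  {"xyz": [0,0,0.04],"spin": 0,"gripper": 0},
  {"xyz": [0,0,0.075],"spin": 0,"gripper": 0},
  {"xyz": [0,0,0.085],"spin": 0,"gripper": 0},
  {"xyz": [0,0,0.085],"spin": 0,"gripper": 0},
  {"xyz": [0,0,0.085],"spin": 0,"gripper": 0},
])

```text
t: 27.8
ee_pos: [0.6372, 0.1972, 0.211]
ee_rot: [0.0, 3.141, 0.0]
wrist_force: [-0.8, -0.9, -0.5]
gripper_width: 0.0391
finger_force: 30.0
```

Call:
step_arm([
  {"xyz": [0,0,0.008],"spin": 0,"gripper": 0},
  {"xyz": [0,0,0.014],"spin": 0,"gripper": 0},
  {"xyz": [0,0,0.018],"spin": 0,"gripper": 0},
  {"xyz": [0,0,0.018],"spin": 0,"gripper": 0},
])

```text
t: 28.2
ee_pos: [0.6371, 0.1972, 0.2074]
ee_rot: [0.0, 3.14, 0.0]
wrist_force: [-3.9, -0.4, 11.2]
gripper_width: 0.0388
finger_force: 30.0
```

Seated at the expected .2075. Release, rise and go for the collar.

Call:
step_arm([
  {"xyz": [0,0,-0.004],"spin": 0,"gripper": 0.7},
  {"xyz": [0,0,-0.004],"spin": 0,"gripper": 0.7},
  {"xyz": [0,0,-0.004],"spin": 0,"gripper": 0.7},
  {"xyz": [0,0,-0.004],"spin": 0,"gripper": 0.7},
])

```text
t: 28.6
ee_pos: [0.6371, 0.1972, 0.2065]
ee_rot: [-0.0, -3.141, 0.0]
wrist_force: [0.2, 0.6, 0.4]
gripper_width: 0.0619
finger_force: 0.0
```

Call:
step_arm([
  {"xyz": [0,0,-0.15],"spin": 0,"gripper": 0.8},
  {"xyz": [0,0,-0.3],"spin": 0,"gripper": 1},
  {"xyz": [0,0,-0.4],"spin": 0,"gripper": 1},
  {"xyz": [0,0,-0.4],"spin": 0,"gripper": 1},
])

```text
t: 29.0
ee_pos: [0.6373, 0.1973, 0.3317]
ee_rot: [0.0, 3.133, 0.002]
wrist_force: [0.7, -0.5, 0.0]
gripper_width: 0.0881
finger_force: 0.0
```

Call:
step_arm([
  {"xyz": [0.34,-0.76,0],"spin": 0,"gripper": 1},
  {"xyz": [0.34,-0.76,0],"spin": 0,"gripper": 1},
  {"xyz": [0.34,-0.76,0],"spin": 0,"gripper": 1},
  {"xyz": [0.34,-0.76,0],"spin": 0,"gripper": 1},
  {"xyz": [0.34,-0.76,0],"spin": 0,"gripper": 1},
])

```text
t: 29.5
ee_pos: [0.5338, -0.0323, 0.3258]
ee_rot: [0.0, -3.14, -0.001]
wrist_force: [0.1, -0.7, -0.3]
gripper_width: 0.0879
finger_force: 0.0
```

```bash
python3 - <<'E'
from h import *
go(.426,-.263,.26,np.pi/2)
E
```

```text
t 29.5 at [ 0.5338 -0.0323  0.3258] yaw 1.5708 units [ 0.359 -0.769  0.22 ] spin 0.0 q [-0.28  0.43  1.47 -0.    1.25 -1.85]
```

Call:
step_arm([
  {"xyz": [0.3,-0.64,0],"spin": 0,"gripper": 1},
  {"xyz": [0.3,-0.64,0],"spin": 0,"gripper": 1},
  {"xyz": [0.3,-0.64,0],"spin": 0,"gripper": 1},
  {"xyz": [0.3,-0.64,0],"spin": 0,"gripper": 1},
  {"xyz": [0.3,-0.64,0],"spin": 0,"gripper": 1},
])

```text
t: 30.0
ee_pos: [0.4432, -0.2262, 0.3259]
ee_rot: [-0.007, -3.14, -0.0]
wrist_force: [-0.1, -0.1, -0.8]
gripper_width: 0.0877
finger_force: 0.0
```

Call:
step_arm([
  {"xyz": [0.059,-0.129,0.22],"spin": 0.6,"gripper": 1},
  {"xyz": [0.059,-0.129,0.22],"spin": 0.6,"gripper": 1},
  {"xyz": [0.059,-0.129,0.22],"spin": 0.6,"gripper": 1},
  {"xyz": [0.059,-0.129,0.22],"spin": 0.6,"gripper": 1},
])

```text
t: 30.4
ee_pos: [0.4276, -0.2609, 0.2609]
ee_rot: [-0.464, -3.106, -0.001]
wrist_force: [0.3, 0.2, -0.9]
gripper_width: 0.0883
finger_force: 0.0
```

```bash
python3 - <<'E'
from h import *
p=shot('wrist'); v=fit(p,'collar',cmask(p,'c',(.426,-.263),.04),(.426,-.263))
go(v[0],v[1],.168)
E
```

```text
collar [ 0.4253 -0.2624 -0.0826] cost 71.9 area 3402
t 30.45 at [ 0.4279 -0.2607  0.2615] yaw 1.2749 units [ 0.007 -0.008  0.312] spin 0 q [-0.78  0.46  1.65  0.    1.04 -2.06]
```

Call:
step_arm([
  {"xyz": [0.006,-0.008,0.13],"spin": 0,"gripper": 1},
  {"xyz": [0.006,-0.008,0.25],"spin": 0,"gripper": 1},
  {"xyz": [0.006,-0.008,0.305],"spin": 0,"gripper": 1},
  {"xyz": [0.006,-0.008,0.305],"spin": 0,"gripper": 0.6},
  {"xyz": [0.006,-0.008,0.305],"spin": 0,"gripper": 0},
], newtons=20)

```text
t: 30.95
ee_pos: [0.4256, -0.2629, 0.1706]
ee_rot: [0.466, 3.105, -0.002]
wrist_force: [0.2, -0.0, 0.8]
gripper_width: 0.0744
finger_force: 0.0
```

Call:
step_arm([
  {"xyz": [0,0,0],"spin": 0,"gripper": 0},
  {"xyz": [0,0,0],"spin": 0,"gripper": 0},
  {"xyz": [0,0,0],"spin": 0,"gripper": 0},
  {"xyz": [0,0,0],"spin": 0,"gripper": 0},
  {"xyz": [0,0,0],"spin": 0,"gripper": 0},
])

```text
t: 31.45
ee_pos: [0.4249, -0.2633, 0.1698]
ee_rot: [0.47, 3.105, -0.001]
wrist_force: [-0.8, 1.3, 6.4]
gripper_width: 0.0449
finger_force: 20.0
```

Call:
step_arm([
  {"xyz": [0,0,0],"spin": 0,"gripper": 0},
])

```text
t: 31.55
ee_pos: [0.4249, -0.2632, 0.1698]
ee_rot: [0.47, 3.106, -0.001]
wrist_force: [-0.3, 2.2, 6.7]
gripper_width: 0.0444
finger_force: 20.0
```

Call:
step_arm([
  {"xyz": [0,0,-0.2],"spin": 0,"gripper": 0},
  {"xyz": [0,0,-0.4],"spin": 0,"gripper": 0},
  {"xyz": [0,0,-0.5],"spin": 0,"gripper": 0},
  {"xyz": [0,0,-0.5],"spin": 0,"gripper": 0},
])

```text
t: 31.95
ee_pos: [0.4252, -0.2635, 0.325]
ee_rot: [0.468, 3.097, -0.011]
wrist_force: [-0.1, -0.5, -0.2]
gripper_width: 0.0444
finger_force: 20.0
```

```bash
python3 - <<'E'
from h import *
go(.6372,.197,.32,None)
E
```

```text
t 31.95 at [ 0.4252 -0.2635  0.325 ] yaw 1.2707 units [-0.221  1.675  0.01 ] spin 0 q [-0.79  0.37  1.57 -0.    1.19 -2.06]
```

Call:
step_arm([
  {"xyz": [-0.088,0.67,0],"spin": 0,"gripper": 0},
  {"xyz": [-0.088,0.67,0],"spin": 0,"gripper": 0},
  {"xyz": [-0.088,0.67,0],"spin": 0,"gripper": 0},
  {"xyz": [-0.088,0.67,0],"spin": 0,"gripper": 0},
  {"xyz": [-0.088,0.67,0],"spin": 0,"gripper": 0},
])

```text
t: 32.45
ee_pos: [0.5105, -0.0746, 0.3182]
ee_rot: [-0.461, -3.106, -0.002]
wrist_force: [-0.1, -1.2, -0.1]
gripper_width: 0.0445
finger_force: 20.0
```

Call:
step_arm([
  {"xyz": [-0.088,0.67,0],"spin": 0,"gripper": 0},
  {"xyz": [-0.088,0.67,0],"spin": 0,"gripper": 0},
  {"xyz": [-0.088,0.67,0],"spin": 0,"gripper": 0},
  {"xyz": [-0.088,0.67,0],"spin": 0,"gripper": 0},
  {"xyz": [-0.088,0.67,0],"spin": 0,"gripper": 0},
])

```text
t: 32.95
ee_pos: [0.5951, 0.109, 0.3178]
ee_rot: [-0.463, -3.106, -0.001]
wrist_force: [-0.1, -0.5, -0.2]
gripper_width: 0.0447
finger_force: 20.0
```

Call:
step_arm([
  {"xyz": [-0.045,0.335,0.1],"spin": 0,"gripper": 0},
  {"xyz": [-0.045,0.335,0.1],"spin": 0,"gripper": 0},
  {"xyz": [-0.045,0.335,0.1],"spin": 0,"gripper": 0},
  {"xyz": [-0.045,0.335,0.1],"spin": 0,"gripper": 0},
  {"xyz": [-0.045,0.335,0.1],"spin": 0,"gripper": 0},
])

```text
t: 33.45
ee_pos: [0.6367, 0.1957, 0.2892]
ee_rot: [-0.472, -3.106, 0.001]
wrist_force: [-0.8, -0.3, -0.4]
gripper_width: 0.0443
finger_force: 20.0
```

```bash
python3 - <<'E'
from h import *
p=held('collar'); keep(p,'w11')
go(.6372,.197,.245,None)
E
```

```text
collar [0.6368 0.1944 0.5334] cost 175.7 area 7656
offset world mm [ 0.  -1.3]
t 33.5 at [0.6367 0.1955 0.2896] yaw 1.2689 units [-0.     0.005  0.149] spin 0 q [ 0.12  0.67  1.11 -0.    1.35 -1.15]
```

Call:
step_arm([
  {"xyz": [0,0.006,0],"spin": 0,"gripper": 0},
  {"xyz": [0,0.006,0.07],"spin": 0,"gripper": 0},
  {"xyz": [0,0.006,0.13],"spin": 0,"gripper": 0},
  {"xyz": [0,0.006,0.14],"spin": 0,"gripper": 0},
  {"xyz": [0,0.006,0.14],"spin": 0,"gripper": 0},
])

```text
t: 34.0
ee_pos: [0.6374, 0.1983, 0.2475]
ee_rot: [-0.471, -3.106, 0.0]
wrist_force: [-0.5, 0.1, -0.6]
gripper_width: 0.0441
finger_force: 20.0
```

Call:
step_arm([
  {"xyz": [0,0,0],"spin": 0,"gripper": 0},
  {"xyz": [0,0,0],"spin": 0,"gripper": 0},
])

```text
t: 34.2
ee_pos: [0.6375, 0.1988, 0.2484]
ee_rot: [0.47, 3.104, 0.001]
wrist_force: [0.4, 0.7, 0.3]
gripper_width: 0.0445
finger_force: 20.0
```

Call:
step_arm([
  {"xyz": [0,-0.005,0],"spin": 0,"gripper": 0},
  {"xyz": [0,-0.005,0.04],"spin": 0,"gripper": 0},
  {"xyz": [0,-0.005,0.075],"spin": 0,"gripper": 0},
  {"xyz": [0,-0.005,0.075],"spin": 0,"gripper": 0},
  {"xyz": [0,-0.005,0.075],"spin": 0,"gripper": 0},
])

```text
t: 34.7
ee_pos: [0.6369, 0.1975, 0.2241]
ee_rot: [-0.47, -3.105, 0.0]
wrist_force: [-0.9, 0.1, -0.2]
gripper_width: 0.0447
finger_force: 20.0
```

Call:
step_arm([
  {"xyz": [0,0,0.006],"spin": 0,"gripper": 0},
  {"xyz": [0,0,0.012],"spin": 0,"gripper": 0},
  {"xyz": [0,0,0.014],"spin": 0,"gripper": 0},
  {"xyz": [0,0,0.014],"spin": 0,"gripper": 0},
])

```text
t: 35.1
ee_pos: [0.6369, 0.1975, 0.2218]
ee_rot: [0.47, 3.105, 0.0]
wrist_force: [-2.1, -0.3, 7.3]
gripper_width: 0.0443
finger_force: 20.0
```

Seated at .2218. Release, rise and check everything.

Call:
step_arm([
  {"xyz": [0,0,-0.003],"spin": 0,"gripper": 0.75},
  {"xyz": [0,0,-0.003],"spin": 0,"gripper": 0.75},
  {"xyz": [0,0,-0.003],"spin": 0,"gripper": 0.75},
  {"xyz": [0,0,-0.003],"spin": 0,"gripper": 0.75},
])

```text
t: 35.5
ee_pos: [0.6369, 0.1975, 0.2212]
ee_rot: [-0.47, -3.106, 0.0]
wrist_force: [0.6, 0.3, 1.1]
gripper_width: 0.0662
finger_force: 0.0
```

Call:
step_arm([
  {"xyz": [0,0,-0.15],"spin": 0,"gripper": 0.9},
  {"xyz": [0,0,-0.3],"spin": 0,"gripper": 1},
  {"xyz": [0,0,-0.5],"spin": 0,"gripper": 1},
  {"xyz": [0,0,-0.5],"spin": 0,"gripper": 1},
])

```text
t: 35.9
ee_pos: [0.6367, 0.1976, 0.3779]
ee_rot: [0.468, 3.096, 0.004]
wrist_force: [0.6, 0.8, 1.2]
gripper_width: 0.088
finger_force: 0.0
```

Call:
step_arm([
  {"xyz": [0.6,0,-0.1],"spin": 0,"gripper": 1},
  {"xyz": [0.6,0,-0.1],"spin": 0,"gripper": 1},
  {"xyz": [0.6,0,-0.1],"spin": 0,"gripper": 1},
  {"xyz": [0.6,0,-0.1],"spin": 0,"gripper": 1},
  {"xyz": [0.6,0,-0.1],"spin": 0,"gripper": 1},
])

```text
t: 36.4
ee_pos: [0.4618, 0.2518, 0.4023]
ee_rot: [0.465, 3.107, 0.001]
wrist_force: [0.1, -0.0, -0.1]
gripper_width: 0.0879
finger_force: 0.0
```

```bash
python3 - <<'E'
from h import *
C=[]
for n in['scene','side']:
    q=shot(n)
    for X,h in(([.637,.196,.05],30),([.62,-.175,.03],60)):
        x,y=proj(q,X).astype(int); C.append(cv2.resize(q['frame'][y-h:y+h,x-h:x+h],(300,300),interpolation=cv2.INTER_CUBIC))
cv2.imwrite('pics/fin.png',np.vstack([np.hstack(C[:2]),np.hstack(C[2:])]))
E
```

```text
(no output)
```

View pics/fin.png

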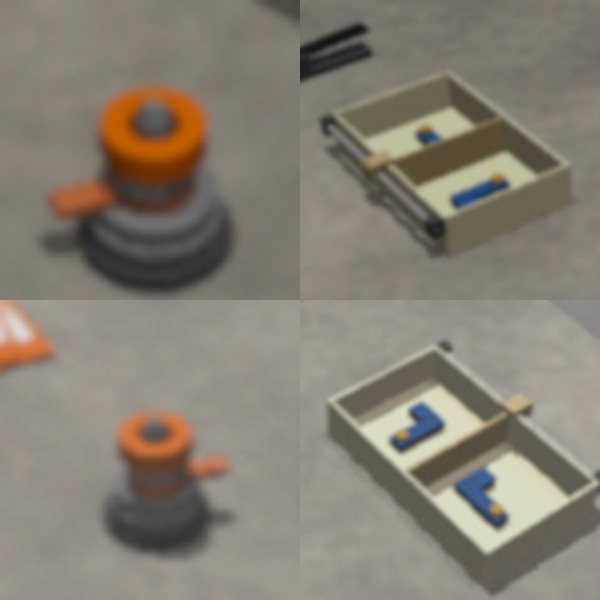

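The stack is level and centred in both left crops, in the order lug, spacer, collar. Both brackets lie flat, boss up, in the correct halves in the right crops. Handing in.

```bash
python3 -c "
from plant import *
print(job_done())"
```

```text
the job is handed in; nothing more can be done
None
```

I handed the job in at about 36 s. The lug, spacer and collar are seated on the post in that order, and both brackets lie flat, boss up, in their correct compartments. I checked this in the final camera views; the judge's verdict was not shown.

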